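# Fetch the lunch box from behind the cat and the lantern

### The arm

A 7-joint arm with a two-finger parallel gripper is mounted at the origin on the work surface. World frame = base frame: x ahead of the robot, y to its left, z up, the work surface at z = 0. Lengths are in m, angles in rad, forces in N, time in s.
With the tool pointing down it reaches from about 0.4 to 0.85 m from the base axis. Payload 10.4 kg.
Tool frame: the origin (TCP) lies at the very end of the fingers, on their centre line; the grasp point (between the pads) lies r.hold_point_z behind it (r.hold_point_z is the distance from the TCP to the grasp point, in m); z points along the fingers, y is the direction in which the jaws open and shut (so a half turn about z gives the same grasp; the last joint's range is limited). The gripper opens to 87 mm and grips with 3 to 60 N. Pads are 19 mm wide; open, the fingers measure 117 mm over their backs; the gripper's body (75 mm by 190 mm) begins 51 mm behind the grasp point.
Start: joints at [-1.335, 0.332, -0.065, 1.46, 0.022, 1.35, -0.088], TCP at [0.16, 0.604, 0.223] pointing down, gripper open.
Joint ranges: [-2.6, 2.6], [-0.5, 2.12], [-1.47, 1.34], [0.16, 2.42], [-1.27, 4.41], [0.06, 2.06], [-2.6, 2.6]. Speed limits (rad/s): [2.22, 2.22, 2.79, 2.79, 3.14, 3.14, 3.14].

### API

Orientations are given as a unit quaternion [x, y, z, w].
In Python, from bench import r gives the robot as it stands.
- The arm moves only by the tool send_rows, never from a script. Its argument "commands" is a list of rows, each a list of 7 numbers: the shift along the world's x, y, z normalised to -1 to 1, where 1 is 0.03 m, then the turn, a rotation vector about the world's x, y, z normalised to -1 to 1, where 1 is 5 degrees, then the gripper command: -1 is fully open, 1 is shut, values between are in proportion. In form: [[tx, ty, tz, ax, ay, az, jaw], ...]. A call has 1 to 10 rows; each row shifts and turns the pose as measured when the row begins; what a row does not reach is not made up. A row lasts 1/12 s, in which the tool goes at most 41.7 mm and 7.16 degrees, less where a joint would pass 70% of its speed; a pose out of reach is approached as far as the arm can. A call with a number of a shift or a turn outside -1 to 1 is refused whole. A call with a gripper value outside its range is refused whole. The fingers move at their own pace and stop on an object; "grip_force" is the grip in N (left out, the last holds). Time passes only in rows, so rows that do not move let the fingers close. It gives the time, the measured TCP pose, the force and the opening at its end, in the units of the state.
- r.read_state(): the state, without advancing time (a new reading comes with each control period).
- r.camera(name): name is "scene" or "top" or "wrist"; returns the picture (400x640x3 uint8, blue, green, red); there is no depth.
- r.calibration(name): a dict with "K" (3x3 intrinsics, pixels), "R" (3x3) and "t" (3): a world point X has camera coordinates R X + t; the wrist camera has in their place "mount" (4x4, takes a point from camera to tool coordinates, whose origin is the TCP and whose axes are the flange's). Camera axes: x right, y down, z forward; pixel columns grow to the right and rows downward; lengths in m; the calibration is good to about 2 mm. The wrist camera is an equidistant fisheye: a pixel r from the principal point sees the ray r / f radians off the axis. A picture is of the moment at which its call begins: read the wrist's pose just before it. calibration takes no time and is no camera call.
- r.close_job(): hands the job in, once; it reports no verdict.
The state is a dict: "time": time; "joint_positions": joint angles; "joint_vel": joint speeds; "joint_torque": joint torques, N m; "ee_pos": TCP position; "eef_rot": TCP orientation; "ft_force": force on the tool from outside, world axes, zero at the start; "torque": the same for the moment, N m; "width": finger opening in m.
Only numpy, scipy, OpenCV 4.12 (cv2) and the standard library are available. Lean on these libraries where they do the work, as an engineer would, in place of code of your own. Each camera call takes 0.05 s, during which the arm holds its last target.

### The job

I am about to leave and my blue lunch box is shut in behind the white china cat and the yellow lantern: first stand the cat and the lantern out of the way on the rectangular cork mat, then lay the lunch box flat on the floor of the wooden tray, and only after that put the cat back in the middle of its round red coaster and the lantern back in the middle of its round white charging pad. Both must end upright; set everything down gently, never dropping or tipping it over, and let go. Leave the shoehorn, the polish tin and the glasses case where they are.

Things in the scene. Friction and masses are not known exactly. Their poses are not given: they have to be found in the camera images.
- cat: white glazed china cat figurine, sitting upright, 138 mm high, about 0.28 kg, loose. Origin at the centre of its round underside (foot 64 mm across, belly 67 mm at most), z up, face to -x. Above the waist at 82 mm the round head is 51 mm across with upright sides from 96 to 112 mm above the origin (the place to grip it, from any side); the ears on top end at 138 mm. It starts on the coaster.
- lantern: yellow battery lantern, a stack of upright cylinders 135 mm high, about 0.30 kg, loose. Origin at the centre of its underside, z up. Yellow foot 64 mm across up to 24 mm, whitish shade 50 mm across up to 92 mm, yellow cap 54 mm across from 92 to 132 mm above the origin (the place to grip it, from any side). It starts on the charging pad.
- lunchbox: blue plastic lunch box, closed tight, lying flat: 60 mm (its x) by 158 mm (its y, the long way) by 56 mm high, flush sides, about 0.38 kg, loose. Origin at the centre of its underside, z up. It starts on a 3 mm dark rubber runner behind the cat and the lantern (they are on its -x side, about 12 mm off and side by side, so that no finger gets down there before they are cleared); grip it across its 60 mm.
- coaster: round red felt coaster, stiff, 80 mm across, 4 mm thick, fixed on the runner: the cat's place. Origin at the centre of its underside (3 mm above the bench), so its top is 4 mm above the origin. It lies beside the charging pad, 82 mm centre to centre; which of them is on the left varies.
- charger: round white charging pad with grey centre, 80 mm across, 10 mm thick, flat top, fixed on the runner: the lantern's place. Origin at the centre of its underside (3 mm above the bench), so its top is 10 mm above the origin.
- mat: rectangular cork mat, the side area: 230 mm (its x) by 130 mm (its y) by 4 mm thick, fixed on the bench to the left or right. Origin at the centre of its underside, top 4 mm above it. Empty at the start; the cat and the lantern fit side by side along its x.
- tray: shallow open tray of light wood, 240 mm (its x) by 170 mm (its y) by 45 mm high outside, walls and floor 6 mm thick, fixed on the bench on the side opposite to the mat. Origin at the centre of its underside, inner floor 6 mm above it. Empty; the lunch box fits flat only with its long way along the tray's x.
- shoehorn: green plastic shoehorn, 195 by 40 mm, 10 mm high, loose, lying in front near the robot: not to be moved. Origin about the middle of its underside, x along it.
- tin: flat round shoe polish tin with red lid, 74 mm across, 24 mm high, loose, behind: not to be moved. Origin at the centre of its underside.
- glasses_case: brown glasses case, 158 mm (its x) by 58 mm by 40 mm high, loose, behind: not to be moved. Origin at the centre of its underside.
Mind the look-alikes: they are no part of the job. What is shaped like the cat but orange or pink is not meant.

How it is judged:
By the outcome, as a careful person would: the job done as asked, in the order asked, and still so for the second after the job is handed in, with the robot touching nothing.
It also fails if it takes over 128 s, if anything falls off the work surface, if the arm or the gripper's body presses on something with over 40 N, if the wrist force passes 120 N, or if a joint passes its speed limit or range.

## Working session

There is one attempt and no reset: what is moved stays moved. The work goes in short steps, Python scripts to look and compute and a tool call to move; the robot and the scene stay as the last step left them, time stands still between calls to the robot, and variables do not carry over. Pictures are saved under pics/ and viewed, and the job is handed in when it is done.

Besides the shell and the picture viewer there is one more tool, called after "Request:" as name(argument=value, ...) on one line, values as JSON. send_rows: Moves the arm, as the interface text tells. Scaled input: -1 to 1 covers 0.03 m each way for a shift and 5 degrees each way for a turn. Its arguments: {"type":"object","properties":{"commands":{"type":"array"},"grip_force":{"type":"number"}},"required":["commands"]}

```bash
ls; mkdir -p pics
python3 - <<'E'
from bench import r
import cv2,json
s=r.read_state();print(s); print(r.hold_point_z)
for n in("scene","top","wrist"):
    im=r.camera(n);cv2.imwrite(f"pics/{n}0.png",im);print(n,r.calibration(n))
E
```

```text
pics
{'time': 0.0, 'joint_positions': array([-1.33460054,  0.33289333, -0.06472959,  1.46096456,  0.02161652,
        1.34991822, -0.08847099]), 'joint_vel': array([-1.22647158e-03,  1.88829885e-04, -2.57714337e-04, -4.27265271e-04,
        1.13461369e-03,  5.00184365e-04,  2.89677832e-05]), 'joint_torque': array([-6.14563692e-05, -6.23253894e+01,  2.48964335e-02, -3.89904392e+01,
       -6.11313432e-02,  3.97534075e-02,  1.95681737e-04]), 'ee_pos': array([0.15983921, 0.60379515, 0.22172954]), 'eef_rot': array([ 1.28996353e-01,  9.91644789e-01, -7.41258238e-04, -5.77720758e-05]), 'ft_force': array([-0.74428418,  0.0711453 , -0.75111927]), 'torque': array([-0.03234582,  0.03755978,  0.01978457]), 'width': 0.08682798468996505}
0.0187
scene {'K': array([[399.01588654,   0.        , 319.43950965],
       [  0.        , 399.01588654, 199.86572842],
       [  0.        ,   0.        ,   1.        ]]), 'R': array([[-0.80599864,  0.5917858 ,  0.01248037],
       [ 0.47560395,  0.66002553, -0.58152143],
       [-0.35237349, -0.46276977, -0.81343535]]), 't': array([ 0.46951141, -0.26209002,  1
[... 196 characters left out ...]
192602, -0.99989625, -0.00807841],
       [-0.9940297 , -0.01097899, -0.10855609],
       [ 0.10845614,  0.00932482, -0.9940575 ]]), 't': array([0.00374105, 0.59620795, 1.03503266])}
wrist {'K': array([[309.70691629,   0.        , 321.85657839],
       [  0.        , 309.70691629, 203.45578696],
       [  0.        ,   0.        ,   1.        ]]), 'mount': array([[-6.21427454e-04, -9.69378843e-01, -2.45569283e-01,
         6.76153265e-02],
       [ 9.99999235e-01, -3.39684584e-04, -1.18965991e-03,
         2.93836185e-06],
       [ 1.06981504e-03, -2.45569834e-01,  9.69378312e-01,
        -1.61548873e-01],
       [ 0.00000000e+00,  0.00000000e+00,  0.00000000e+00,
         1.00000000e+00]])}
```

View pics/top0.png

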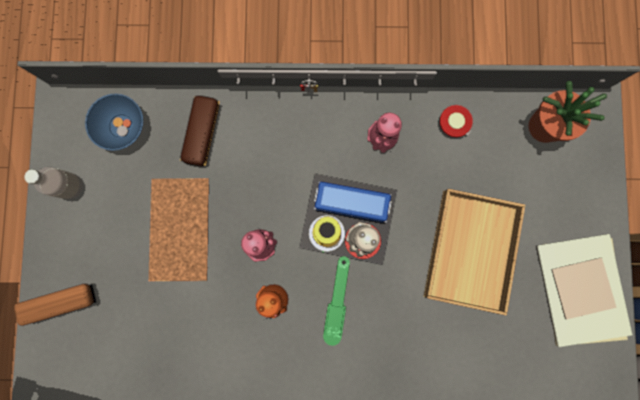

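View pics/scene0.png

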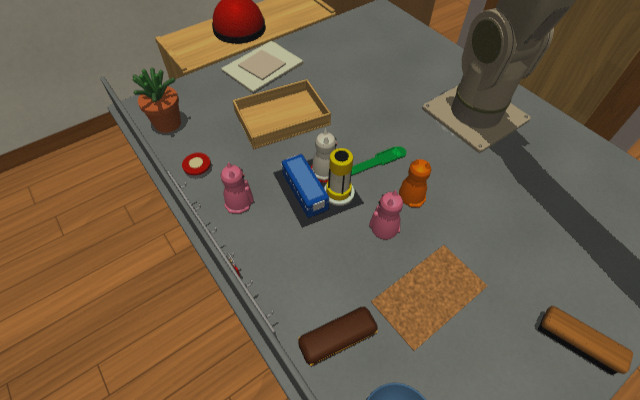

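View pics/wrist0.png

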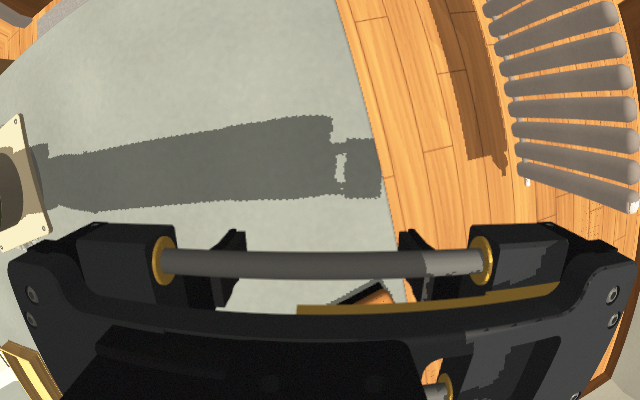

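The top view shows the white cat at about (365,239). The look-alikes are pink at (259,244), pink at (386,130) and orange at (271,301). The lantern is at (326,233), lunch box at (353,201), mat at (179,230), tray at (476,251). I'll check these in enlarged crops.

```bash
cat > h.py <<'E'
from bench import r
import cv2,numpy as np
from scipy.spatial.transform import Rotation as Ro
def pix2w(name,uv,z):
    c=r.calibration(name);uv=np.atleast_2d(np.array(uv,float))
    d=np.c_[(uv-c["K"][:2,2])/c["K"][0,0],np.ones(len(uv))]@c["R"]
    o=-c["R"].T@c["t"]
    return o+d*((z-o[2])/d[:,2])[:,None]
def w2pix(name,X):
    c=r.calibration(name);X=np.atleast_2d(X)@c["R"].T+c["t"]
    p=X@c["K"].T;return p[:,:2]/p[:,2:]
def wpose(s):
    T=np.eye(4);T[:3,:3]=Ro.from_quat(s["eef_rot"]).as_matrix();T[:3,3]=s["ee_pos"];return T@r.calibration("wrist")["mount"]
def wrist2w(s,uv,z):
    T=wpose(s);c=r.calibration("wrist");uv=np.atleast_2d(np.array(uv,float))
    q=(uv-c["K"][:2,2])/c["K"][0,0];th=np.linalg.norm(q,axis=1)
    d=np.c_[q/th[:,None]*np.sin(th)[:,None],np.cos(th)]@T[:3,:3].T
    return T[:3,3]+d*((z-T[2,3])/d[:,2])[:,None]
def w2wrist(s,X):
    T=wpose(s);c=r.calibration("wrist");p=(np.atleast_2d(X)-T[:3,3])@T[:3,:3]
    rho=np.linalg.norm(p[:,:2],axis=1);th=np.arctan2(rho,p[:,2])
    return p[:,:2]/rho[:,None]*th[:,None]*c["K"][0,0]+c["K"][:2,2]
def crop(im,x0,y0,w,h,k,fn):
    c=cv2.resize(im[y0:y0+h,x0:x0+w],None,fx=k,fy=k,interpolation=cv2.INTER_CUBIC)
    for i in range(0,w,10):
        cv2.line(c,(i*k,0),(i*k,6),(0,255,255),1)
        if i%20==0:cv2.putText(c,str(x0+i),(i*k+2,14),0,.4,(0,255,255),1)
    for i in range(0,h,10):
        cv2.line(c,(0,i*k),(6,i*k),(0,255,255),1)
        if i%20==0:cv2.putText(c,str(y0+i),(8,i*k+4),0,.4,(0,255,255),1)
    cv2.imwrite(fn,c)
E
python3 - <<'E'
from h import *
im=cv2.imread("pics/top0.png")
crop(im,290,165,120,105,6,"pics/c1.png")
crop(im,420,180,110,140,4,"pics/c2.png")
crop(im,140,170,80,120,5,"pics/c3.png")
E
```

```text
(no output)
```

View pics/c1.png

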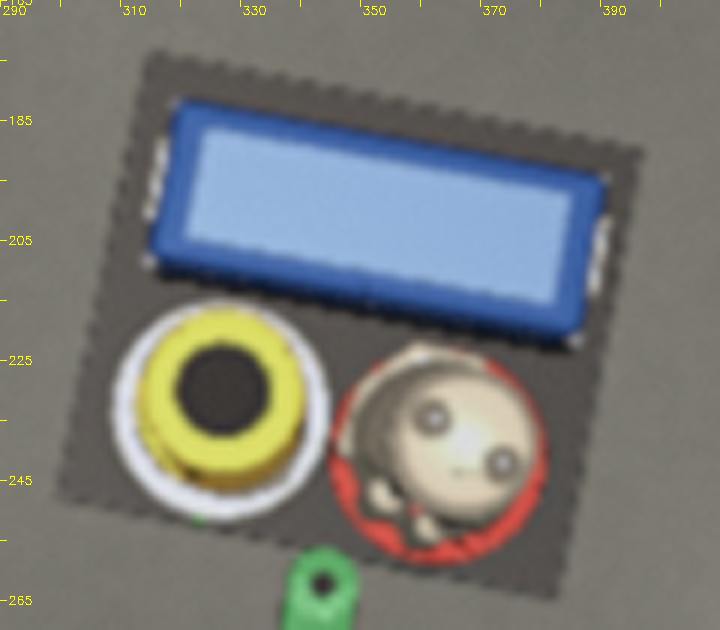

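View pics/c2.png

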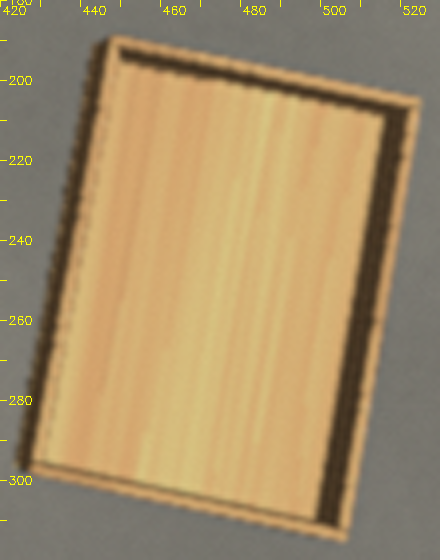

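View pics/c3.png

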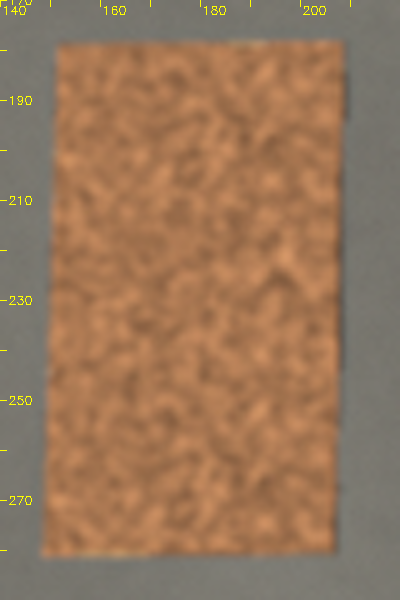

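Run:
```python
from h import *
np.set_printoptions(precision=4,suppress=True)
c=r.calibration("top");print("cam",-c["R"].T@c["t"])
def rect(n,uv,z):
    P=pix2w("top",uv,z)[:,:2];print(n,P.mean(0),"sides",[np.linalg.norm(P[i]-P[(i+1)%4]).round(4) for i in range(4)],
     "dirs",[np.degrees(np.arctan2(*(P[(i+1)%4]-P[i])[::-1])).round(1) for i in range(4)]);print(P.tolist())
rect("box",[(320.5,181.7),(390.8,194.7),(385.8,220.5),(315.5,206.7)],.059)
rect("mat",[(151.4,178.6),(208.6,178),(207.2,280.4),(148.4,281)],.004)
rect("tray",[(448,189),(525,205),(506.5,315.5),(427.5,297.5)],.045)
for n,uv,z in[("lantern top",(327,230),.145),("pad",(327,233.3),.013),("coaster",(363.2,240.7),.007),("cathead",(368.3,237.5),.115)]:
    print(n,pix2w("top",uv,z)[0])
print("runner");rect("runner",[(314.5,173.5),(397,190),(383,264.5),(300.5,248)],.003)
```

```text
cam [0.4803 0.0006 1.0936]
box [ 0.5875 -0.0625] sides [np.float64(0.153), np.float64(0.0564), np.float64(0.1525), np.float64(0.055)] dirs [np.float64(-100.0), np.float64(168.9), np.float64(79.5), np.float64(-10.5)]
[[0.6281103365924189, 0.007592135666548147], [0.6016505099358964, -0.14314092651885274], [0.546274144090715, -0.1322912388162078], [0.5740724222423658, 0.017648916041669557]]
mat [0.5256 0.3245] sides [np.float64(0.1301), np.float64(0.2295), np.float64(0.1307), np.float64(0.2296)] dirs [np.float64(-88.8), np.float64(-178.7), np.float64(91.3), np.float64(1.2)]
[[0.6389351134942521, 0.39199078306886515], [0.6417048505544799, 0.2619224242722753], [0.4123058078231638, 0.2566286849841126], [0.4093690343540425, 0.38731161096441413]]
tray [ 0.4839 -0.3282] sides [np.float64(0.1685), np.float64(0.239), np.float64(0.1694), np.float64(0.237)] dirs [np.float64(-101.3), np.float64(168.7), np.float64(78.0), np.float64(-11.5)]
[[0.6171025559629176, -0.2690671440652902], [0.5840873027947734, -0.43434189813292107], [0.3496815758015135, -0.3875617007308647], [0.3849046493977191, -0.22184133993162433]]
lantern top [ 0.521  -0.0068  0.145 ]
pad [ 0.5193 -0.0079  0.013 ]
coaster [ 0.504  -0.0886  0.007 ]
cathead [ 0.5082 -0.0899  0.115 ]
runner
runner [ 0.553  -0.0563] sides [np.float64(0.1901), np.float64(0.1701), np.float64(0.187), np.float64(0.171)] dirs [np.float64(-100.8), np.float64(169.2), np.float64(79.4), np.float64(-9.8)]
[[0.6547454678472159, 0.021800564209003424], [0.6190519901327608, -0.1649461851747605], [0.4519589223728827, -0.1329844506746982], [0.48622943333456287, 0.050875319115780734]]
```

The crop confirms it: the white cat is on the red coaster, lantern on the white pad to its left, box behind both. The sizes match (mat 130×230, tray about 169×238, pad to coaster 82 mm). Next I'll move towards a point above the cat with the jaws along the runner's x.

Request:
send_rows(commands=[[1,-0.9,0.2,0,0,-1,-1],[1,-0.9,0.2,0,0,-1,-1],[1,-0.9,0.2,0,0,-1,-1],[1,-0.9,0.2,0,0,-1,-1],[1,-0.9,0.2,0,0,-1,-1],[1,-0.9,0,0,0,-1,-1],[1,-0.9,0,0,0,-1,-1],[1,-0.9,0,0,0,-1,-1]], grip_force=20)

```text
time: 0.82
ee_pos: [0.395, 0.3835, 0.2497]
eef_rot: [0.465, 0.885, -0.001, -0.004]
ft_force: [0.3, 1.5, 0.1]
width: 0.0871
```

Request:
send_rows(commands=[[0.4,-1,0,0,0,-1,-1],[0.4,-1,0,0,0,-1,-1],[0.4,-1,0,0,0,-1,-1],[0.4,-1,0,0,0,-1,-1],[0.4,-1,0,0,0,-1,-1],[0.4,-1,0,0,0,-1,-1],[0.4,-1,0,0,0,-1,-1],[0.4,-1,0,0,0,-1,-1],[0.4,-1,0,0,0,-0.6,-1],[0.2,-1,0,0,0,0,-1]])

```text
time: 1.65
ee_pos: [0.5158, 0.065, 0.2483]
eef_rot: [0.773, 0.634, 0.0, -0.004]
ft_force: [0.1, -0.0, -0.1]
width: 0.0872
```

Request:
send_rows(commands=[[0,-1,0,0,0,0,-1],[0,-1,0,0,0,0,-1],[0,-0.8,0,0,0,0,-1],[0,-0.3,0,0,0,0,-1],[0,0,0,0,0,0,-1]])

```text
time: 2.07
ee_pos: [0.5152, -0.0405, 0.2479]
eef_rot: [0.777, 0.63, -0.001, -0.003]
ft_force: [-0.4, 0.4, 0.5]
width: 0.0869
```

Run:
```python
from h import *
s=r.read_state();T=Ro.from_quat(s["eef_rot"]).as_matrix();print(s["time"],s["ee_pos"],"jaw yaw",np.degrees(np.arctan2(T[1,1],T[0,1])),"z",T[:,2],s["joint_positions"].round(2))
im=r.camera("wrist");cv2.imwrite("pics/w1.png",im)
```

```text
2.0667 [ 0.51515842 -0.04045482  0.24785188] jaw yaw -11.950742781005296 z [-0.00556523  0.00448985 -0.99997443] [-0.58  0.07  0.61  1.73 -0.05  1.36 -0.17]
```

View pics/w1.png

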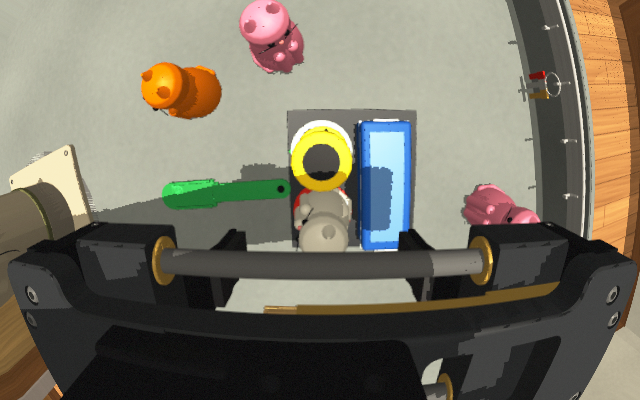

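Request:
send_rows(commands=[[-0.3,1,0,0,0,0.2,-1],[0,1,0,0,0,0,-1],[0,0.1,0,0,0,0,-1],[0,0,0,0,0,0,-1]])

```text
time: 2.45
ee_pos: [0.5051, 0.0314, 0.2474]
eef_rot: [0.77, 0.639, -0.001, -0.004]
ft_force: [-0.1, -1.3, -0.5]
width: 0.0872
```

Run:
```python
from h import *
import pickle
s=r.read_state();T=Ro.from_quat(s["eef_rot"]).as_matrix();print(s["time"],s["ee_pos"],"jaw yaw",np.degrees(np.arctan2(T[1,1],T[0,1])))
im=r.camera("wrist");cv2.imwrite("pics/w2.png",im);pickle.dump(s,open("s2.pkl","wb"))
crop(im,270,70,160,150,5,"pics/w2c.png")
```

```text
2.45 [0.50513723 0.0314145  0.24742122] jaw yaw -10.637695745512229
```

View pics/w2c.png

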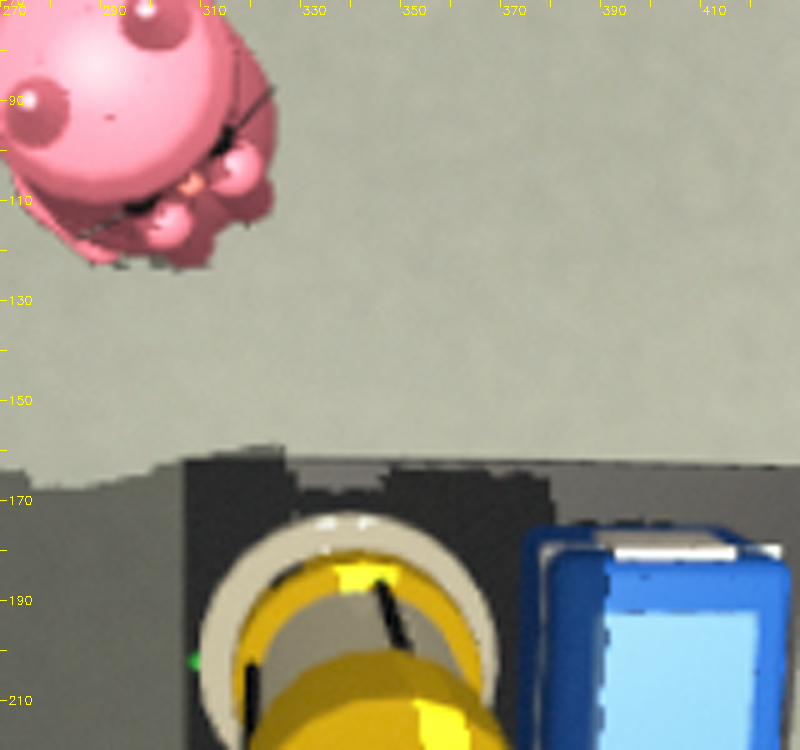

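The view opens toward +y, so I need to go to the −y side of the cat to see it.

Request:
send_rows(commands=[[0,-1,0,0,0,0,-1],[0,-1,0,0,0,0,-1],[0,-1,0,0,0,0,-1],[0,-1,0,0,0,0,-1],[0,-1,0,0,0,0,-1],[0,-1,0,0,0,0,-1],[0,-0.5,0,0,0,0,-1],[0,0,0,0,0,0,-1]])

```text
time: 3.17
ee_pos: [0.5036, -0.1681, 0.2473]
eef_rot: [0.766, 0.643, -0.001, -0.004]
ft_force: [-0.4, -0.0, 0.9]
width: 0.0872
```

Run:
```python
from h import *
import pickle
s=r.read_state();T=Ro.from_quat(s["eef_rot"]).as_matrix();print(s["time"],s["ee_pos"],"jaw yaw",np.degrees(np.arctan2(T[1,1],T[0,1])))
im=r.camera("wrist");cv2.imwrite("pics/w3.png",im);pickle.dump(s,open("s3.pkl","wb"))
crop(im,260,60,180,160,4,"pics/w3c.png")
```

```text
3.1667 [ 0.50361844 -0.16807308  0.24725877] jaw yaw -9.973113563826397
```

View pics/w3c.png

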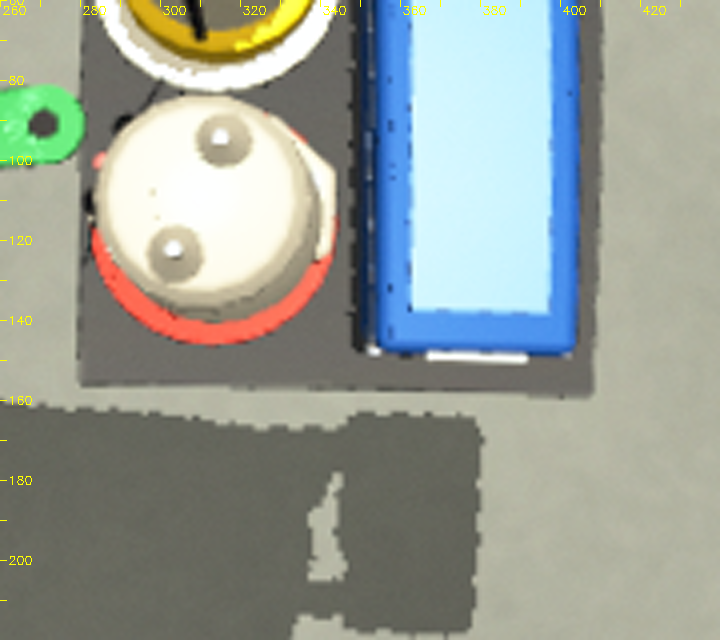

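```bash
cat >> h.py <<'E'
def circ(c,rad,z,n=60):
    t=np.linspace(0,2*np.pi,n);return np.c_[c[0]+rad*np.cos(t),c[1]+rad*np.sin(t),np.full(n,z)]
def overlay(im,polys,x0,y0,w,h,k,fn):
    c=cv2.resize(im[y0:y0+h,x0:x0+w],None,fx=k,fy=k,interpolation=cv2.INTER_CUBIC)
    cols=[(255,0,255),(0,255,0),(0,0,255),(255,255,0),(0,128,255)]
    for i,p in enumerate(polys):
        q=((p-[x0,y0]+.5)*k).round().astype(int);cv2.polylines(c,[q.reshape(-1,1,2)],False,cols[i%5],1)
    cv2.imwrite(fn,c)
E
python3 - <<'E'
from h import *
import pickle
np.set_printoptions(precision=4,suppress=True)
s=pickle.load(open("s3.pkl","rb"));im=cv2.imread("pics/w3.png")
for z in(.103,.111,.119):print("head",z,wrist2w(s,(312,111.5),z)[0])
P=[(.504,-.0886),(.5082,-.0899)]
C=[circ(P[0],.04,.007),circ(P[0],.0255,.119),circ(P[0],.0255,.103),circ(P[1],.0255,.119),circ(P[0],.0335,.05)]
overlay(im,[w2wrist(s,c) for c in C],260,60,180,160,4,"pics/w3o.png")
rb=[wrist2w(s,(q[0]/4+260,q[1]/4+60),.059)[0] for q in [(378,345),(570,350)]]
print("box near corners",rb)
E
```

```text
head 0.103 [ 0.5064 -0.0854  0.103 ]
head 0.111 [ 0.5067 -0.0858  0.111 ]
head 0.119 [ 0.5069 -0.0863  0.119 ]
box near corners [array([ 0.5455, -0.1297,  0.059 ]), array([ 0.6004, -0.1396,  0.059 ])]
```

View pics/w3o.png

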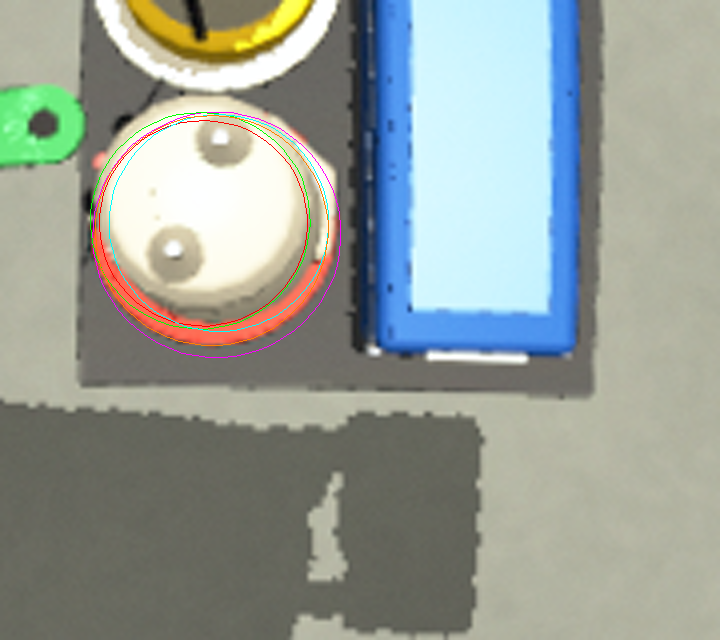

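The wrist and top views agree to 1 mm in x along the jaws and about 3 mm in y. I take the cat's axis as (0.5065, −0.087). Next I'll go above it, then descend to TCP z ≈ 0.092.

Request:
send_rows(commands=[[0.1,1,0,0,0,-0.1,-1],[0,1,0,0,0,0,-1],[0,0.6,0,0,0,0,-1],[0,0,-0.5,0,0,0,-1],[0,0,-1,0,0,0,-1],[0,0,-1,0,0,0,-1]])

```text
time: 3.72
ee_pos: [0.5102, -0.0786, 0.1755]
eef_rot: [0.767, 0.642, 0.004, -0.002]
ft_force: [0.6, 0.4, -0.1]
width: 0.087
```

Run:
```python
from h import *
s=r.read_state();T=Ro.from_quat(s["eef_rot"]).as_matrix();print(s["time"],s["ee_pos"],"jaw yaw",np.degrees(np.arctan2(T[1,1],T[0,1])),T[:,2])
im=r.camera("wrist");crop(im,200,140,240,130,3,"pics/w4.png")
```

```text
3.7167 [ 0.51020474 -0.07861365  0.17554376] jaw yaw -10.155192659214327 [ 0.00354153  0.0071741  -0.99996799]
```

View pics/w4.png

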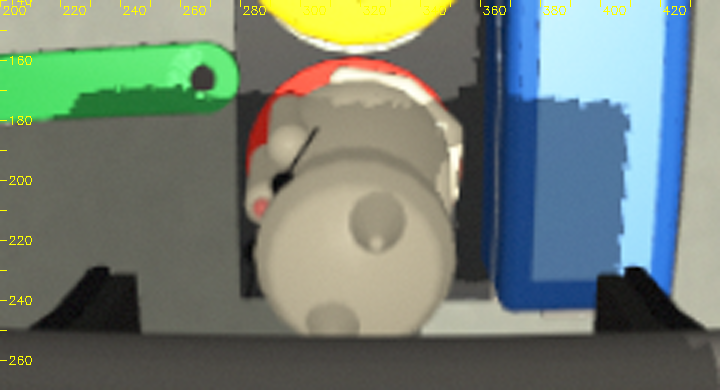

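Head centred at column about 319 and the fingers at about 322, so the cat is about 2 mm toward −x of the TCP. I'll correct that and descend.

Request:
send_rows(commands=[[-0.08,-0.28,0,0,0,0,-1],[0,0,-0.5,0,0,0,-1],[0,0,-0.8,0,0,0,-1],[0,0,-0.8,0,0,0,-1],[0,0,-0.4,0,0,0,-1],[0,0,0,0,0,0,-1]])

```text
time: 4.27
ee_pos: [0.5061, -0.0852, 0.0975]
eef_rot: [0.765, 0.644, 0.002, -0.003]
ft_force: [0.0, 0.4, 0.0]
width: 0.0873
```

Request:
send_rows(commands=[[0.04,-0.05,-0.2,0,0,0,-1],[0,0,0,0,0,0,-1]])

```text
time: 4.43
ee_pos: [0.5084, -0.087, 0.0933]
eef_rot: [0.765, 0.644, 0.002, -0.003]
ft_force: [1.1, -0.6, -0.4]
width: 0.0867
```

Request:
send_rows(commands=[[0,0,0,0,0,0,0],[0,0,0,0,0,0,0],[0,0,0,0,0,0,0.2],[0,0,0,0,0,0,0.2]])

```text
time: 4.77
ee_pos: [0.5108, -0.0873, 0.0969]
eef_rot: [0.765, 0.644, 0.004, -0.002]
ft_force: [-0.3, -0.2, -0.2]
width: 0.0679
```

Request:
send_rows(commands=[[-0.08,0,-0.15,0,0,0,0.2],[0,0,0,0,0,0,0.2]])

```text
time: 4.93
ee_pos: [0.5086, -0.0873, 0.0928]
eef_rot: [0.765, 0.644, 0.005, -0.001]
ft_force: [-1.7, 0.7, 0.2]
width: 0.0549
```

Run:
```python
from h import *
s=r.read_state();print(s["time"],s["ee_pos"],s["joint_vel"].round(4),s["width"])
im=r.camera("wrist");crop(im,200,140,240,130,3,"pics/w5.png")
s=r.read_state();print(s["time"],s["ee_pos"],s["joint_vel"].round(4),s["width"])
im=r.camera("scene");crop(im,270,110,110,100,6,"pics/s5.png")
s=r.read_state();print(s["time"],s["ee_pos"],s["joint_vel"].round(4),s["width"])
```

```text
4.9333 [ 0.50861082 -0.08729534  0.09278658] [-0.0011 -0.0095  0.0018 -0.0262  0.0028  0.019  -0.0035] 0.054884855742678755
4.9833 [ 0.5088809  -0.08730407  0.09315795] [-0.0003  0.0014 -0.0011 -0.0112 -0.0017 -0.0008 -0.001 ] 0.05118358599089473
5.0333 [ 0.50883761 -0.08726154  0.09320311] [-0.0005  0.0029 -0.0007 -0.0014 -0.0013  0.0044 -0.001 ] 0.05003775146200283
```

View pics/w5.png

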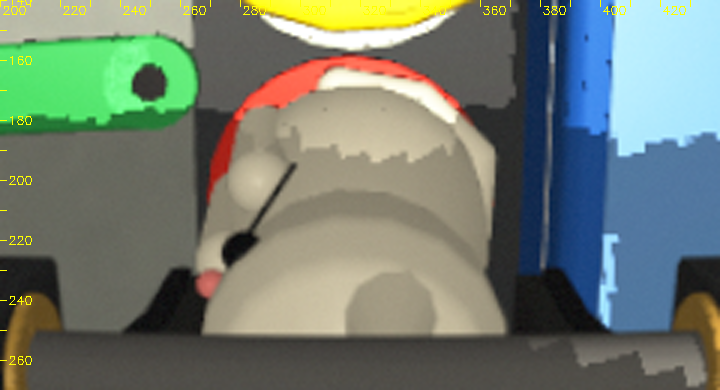

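View pics/s5.png

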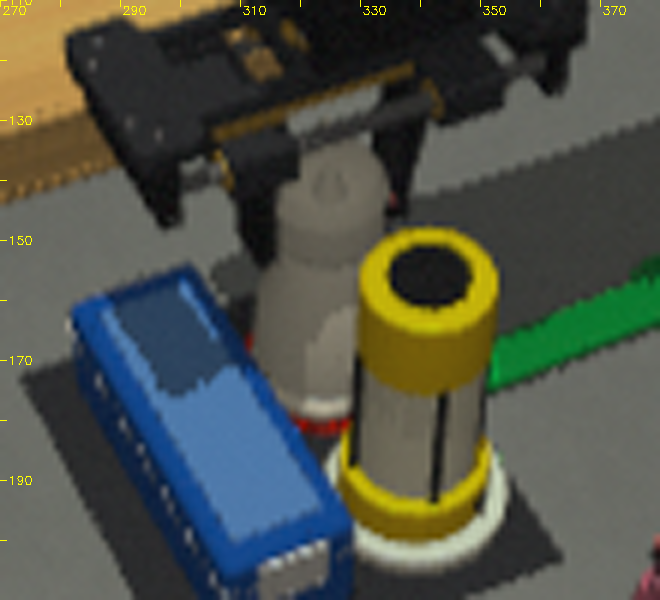

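The jaws have reached the head at width about 50 mm. I'll close fully and lift straight up.

Request:
send_rows(commands=[[0,0,0,0,0,0,1],[0,0,0,0,0,0,1],[0,0,0,0,0,0,1]], grip_force=20)

```text
time: 5.28
ee_pos: [0.5087, -0.0873, 0.0932]
eef_rot: [0.765, 0.644, 0.005, -0.001]
ft_force: [-0.6, 1.5, 1.1]
width: 0.0498
```

Request:
send_rows(commands=[[0,0,0.3,0,0,0,1],[0,0,0.4,0,0,0,1],[0,0,0.3,0,0,0,1]])

```text
time: 5.53
ee_pos: [0.5068, -0.0873, 0.1231]
eef_rot: [0.765, 0.644, 0.002, -0.003]
ft_force: [1.1, -0.1, -1.8]
width: 0.0499
```

Run:
```python
from h import *
s=r.read_state();print(s["time"],s["ee_pos"],s["ft_force"],s["width"])
im=r.camera("scene");crop(im,270,90,110,100,6,"pics/s6.png")
```

```text
5.5333 [ 0.50676233 -0.08729164  0.12309913] [ 1.0882445  -0.05562205 -1.81629269] 0.049919908289981545
```

View pics/s6.png

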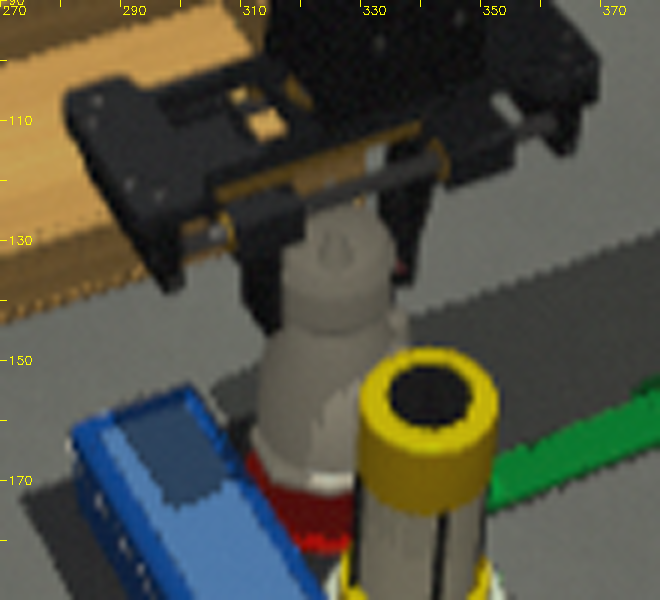

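Request:
send_rows(commands=[[0,0,0.6,0,0,0,1],[0,0,0.9,0,0,0,1],[0,0,1,0,0,0,1],[0,0,1,0,0,0,1],[0,0,0.8,0,0,0,1],[0,0.2,0.4,0,0,0,1],[-0.1,0.5,0,0,0,0,1],[-0.1,0.8,0,0,0,0,1],[-0.1,0.9,0,0,0,0,1],[-0.1,0.9,0,0,0,0,1]])

```text
time: 6.42
ee_pos: [0.4942, 0.0061, 0.2806]
eef_rot: [0.77, 0.638, 0.007, 0.001]
ft_force: [-0.4, 0.2, -4.0]
width: 0.0501
```

Request:
send_rows(commands=[[-0.1,0.9,0,0,0,0,1],[-0.1,0.9,0,0,0,0,1],[-0.1,0.9,0,0,0,0,1],[-0.1,0.9,0,0,0,0,1],[-0.1,0.9,0,0,0,0,1],[-0.1,0.9,0,0,0,0,1],[-0.1,0.9,0,0,0,0,1],[-0.1,0.9,0,0,0,0,1],[-0.1,0.9,0,0,0,0,1],[0,0.6,0,0,0,0,1]])

```text
time: 7.25
ee_pos: [0.4628, 0.2798, 0.2869]
eef_rot: [0.77, 0.637, 0.012, 0.001]
ft_force: [-0.5, 0.8, -1.9]
width: 0.0503
```

```bash
cat > st.py <<'E'
from h import *
s=r.read_state();T=Ro.from_quat(s["eef_rot"]).as_matrix()
print(round(s["time"],2),s["ee_pos"].round(4),"yaw",np.degrees(np.arctan2(T[1,1],T[0,1])).round(2),"z",T[:,2].round(4),"F",s["ft_force"].round(1),"w",round(s["width"],4))
E
python3 st.py
```

```text
7.25 [0.4628 0.2798 0.2869] yaw -10.8 z [ 0.0197  0.0137 -0.9997] F [-0.5  0.8 -1.9] w 0.0503
```

Request:
send_rows(commands=[[0.1,0.7,0,-0.06,0.15,0,1],[0.1,0.5,0,0,0,0,1],[0,0.1,0,0,0,0,1],[0,0,-0.5,0,0,0,1],[0,0,-0.9,0,0,0,1],[0,0,-1,0,0,0,1],[0,0,-1,0,0,0,1],[0,0,-0.8,0,0,0,1],[0,0,-0.4,0,0,0,1],[0,0,0,0,0,0,1]])

```text
time: 8.08
ee_pos: [0.4672, 0.3218, 0.1485]
eef_rot: [0.769, 0.639, 0.008, -0.001]
ft_force: [-0.4, -1.2, -3.9]
width: 0.0504
```

```bash
python3 st.py
```

```text
8.08 [0.4672 0.3218 0.1485] yaw -10.53 z [ 0.0121  0.0116 -0.9999] F [-0.4 -1.2 -3.9] w 0.0504
```

Position is good. I'll correct the small tilt and descend to about 6 mm above contact (TCP 0.096).

Request:
send_rows(commands=[[0.03,0.03,-0.4,-0.04,0.07,0,1],[0,0,-0.6,0,0,0,1],[0,0,-0.5,0,0,0,1],[0,0,-0.2,0,0,0,1],[0,0,0,0,0,0,1]])

```text
time: 8.5
ee_pos: [0.4707, 0.3221, 0.0991]
eef_rot: [0.77, 0.638, 0.007, -0.001]
ft_force: [-0.2, 0.2, -3.5]
width: 0.0504
```

```bash
python3 st.py
```

```text
8.5 [0.4707 0.3221 0.0991] yaw -10.65 z [ 0.0099  0.0109 -0.9999] F [-0.2  0.2 -3.5] w 0.0504
```

Request:
send_rows(commands=[[-0.02,0,-0.15,-0.03,0.04,0,1],[0,0,-0.1,0,0,0,1],[0,0,-0.06,0,0,0,1],[0,0,0,0,0,0,1]])

```text
time: 8.83
ee_pos: [0.4718, 0.323, 0.0921]
eef_rot: [0.77, 0.638, 0.007, -0.001]
ft_force: [0.8, 0.6, -3.6]
width: 0.0503
```

```bash
python3 st.py; python3 -c "
from h import *
im=r.camera('scene');crop(im,380,170,110,140,5,'pics/s7.png')"
```

```text
8.83 [0.4718 0.323  0.0921] yaw -10.67 z [ 0.009   0.0106 -0.9999] F [ 0.8  0.6 -3.6] w 0.0503
```

View pics/s7.png

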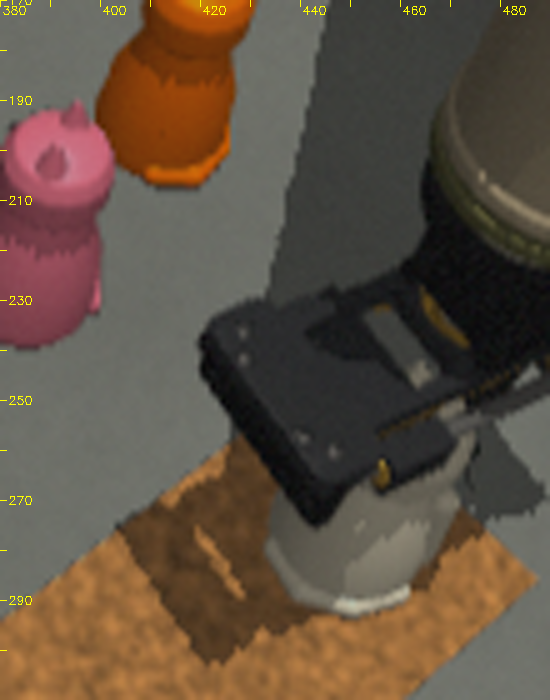

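Request:
send_rows(commands=[[0,0,-0.06,0,0,0,1],[0,0,-0.04,0,0,0,1],[0,0,0,0,0,0,1]])

```text
time: 9.13
ee_pos: [0.4724, 0.3236, 0.0903]
eef_rot: [0.77, 0.638, 0.008, -0.001]
ft_force: [0.1, 0.1, -3.6]
width: 0.0503
```

```bash
python3 st.py
```

```text
9.13 [0.4724 0.3236 0.0903] yaw -10.66 z [ 0.0106  0.0121 -0.9999] F [ 0.1  0.1 -3.6] w 0.0503
```

Request:
send_rows(commands=[[-0.02,0,-0.05,0,0,0,1],[0,0,0,0,0,0,1]])

```text
time: 9.3
ee_pos: [0.4726, 0.3248, 0.0903]
eef_rot: [0.77, 0.638, 0.01, -0.002]
ft_force: [-0.1, -0.3, -3.8]
width: 0.05
```

```bash
python3 st.py
```

```text
9.3 [0.4726 0.3248 0.0903] yaw -10.65 z [ 0.0128  0.0147 -0.9998] F [-0.1 -0.3 -3.8] w 0.05
```

Request:
send_rows(commands=[[-0.02,-0.03,-0.1,-0.08,0.07,0,1]])

```text
time: 9.38
ee_pos: [0.4728, 0.3256, 0.0895]
eef_rot: [0.77, 0.639, 0.007, -0.002]
ft_force: [-7.0, 3.4, 27.3]
width: 0.0501
```

```bash
python3 st.py
```

```text
9.38 [0.4728 0.3256 0.0895] yaw -10.63 z [ 0.0089  0.0114 -0.9999] F [-7.   3.4 27.3] w 0.0501
```

Contact. I'll ease off a touch and open.

Request:
send_rows(commands=[[0,0,0.03,0,0,0,1]])

```text
time: 9.47
ee_pos: [0.4729, 0.3266, 0.0911]
eef_rot: [0.769, 0.639, 0.008, -0.002]
ft_force: [-0.5, 0.1, -3.4]
width: 0.05
```

```bash
python3 st.py
```

```text
9.47 [0.4729 0.3266 0.0911] yaw -10.59 z [ 0.0094  0.0126 -0.9999] F [-0.5  0.1 -3.4] w 0.05
```

Request:
send_rows(commands=[[0,-0.03,-0.06,-0.03,0.02,0,1]])

```text
time: 9.55
ee_pos: [0.4733, 0.3262, 0.0899]
eef_rot: [0.769, 0.639, 0.007, -0.001]
ft_force: [-0.3, -0.1, -2.9]
width: 0.0503
```

```bash
python3 st.py
```

```text
9.55 [0.4733 0.3262 0.0899] yaw -10.58 z [ 0.0085  0.0109 -0.9999] F [-0.3 -0.1 -2.9] w 0.0503
```

Request:
send_rows(commands=[[0,0,-0.04,0,0,0,1],[0,0,0,0,0,0,-0.3],[0,0,0,0,0,0,-0.6],[0,0,0,0,0,0,-0.9],[0,0,0,0,0,0,-0.9]])

```text
time: 9.97
ee_pos: [0.4738, 0.3267, 0.0895]
eef_rot: [0.769, 0.639, 0.007, -0.002]
ft_force: [0.1, -0.8, 0.0]
width: 0.0686
```

```bash
python3 st.py;  python3 -c "
from h import *
im=r.camera('wrist');crop(im,200,140,240,130,3,'pics/w8.png')"
```

```text
9.97 [0.4738 0.3267 0.0895] yaw -10.57 z [ 0.0092  0.0118 -0.9999] F [ 0.1 -0.8  0. ] w 0.0686
```

View pics/w8.png

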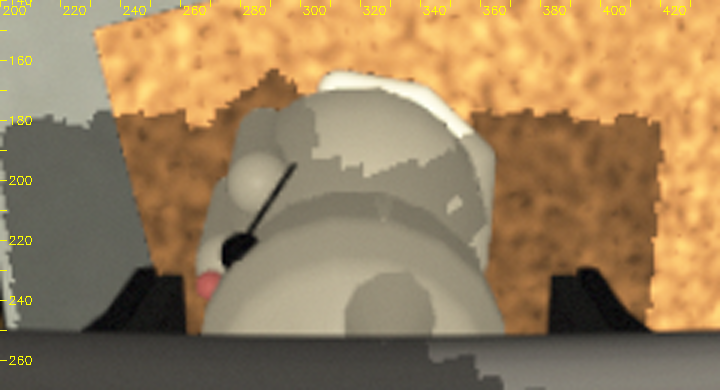

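Request:
send_rows(commands=[[0,0,0.5,0,0,0,-1],[0,0,0.9,0,0,0,-1],[0,0,1,0,0,0,-1],[0,0,1,0,0,0,-1],[0,0,1,0,0,0,-1],[0,0,0.5,0,0,0,-1],[0.15,-1,0.1,0,0,0,-1],[0.15,-1,0,0,0,0,-1],[0.15,-1,0,0,0,0,-1],[0.15,-1,0,0,0,0,-1]])

```text
time: 10.85
ee_pos: [0.488, 0.2068, 0.2439]
eef_rot: [0.766, 0.643, 0.005, -0.001]
ft_force: [0.7, 0.1, 0.5]
width: 0.087
```

```bash
python3 st.py;  python3 -c "
from h import *
T=Ro.from_matrix(np.eye(3))
s=dict(ee_pos=np.array([0.51515842,-0.04045482,0.24785188]),eef_rot=np.array([0.777,0.63,-0.001,-0.003]))
for z in(.148,.145):print(wrist2w(s,(321.5,158.5),z))
im=r.camera('scene');crop(im,380,170,110,140,4,'pics/s8.png')"
```

```text
10.85 [0.488  0.2068 0.2439] yaw -9.98 z [ 0.0064  0.0088 -0.9999] F [0.7 0.1 0.5] w 0.087
[[ 0.52161119 -0.00120359  0.148     ]]
[[ 0.52152588 -0.00149941  0.145     ]]
```

View pics/s8.png

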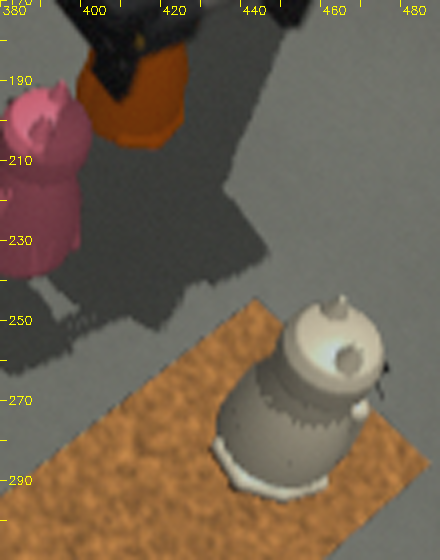

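Cat is upright on the mat. Now to the lantern at about (0.521, −0.004).

Request:
send_rows(commands=[[0.2,-1,0,0,0,-0.1,-1],[0.2,-1,0,0,0,0,-1],[0.2,-1,0,0,0,0,-1],[0.2,-1,0,0,0,0,-1],[0.1,-1,0,0,0,0,-1],[0.1,-0.8,0,0,0,0,-1],[0,-0.4,0,0,0,0,-1],[0,0,0,0,0,0,-1]])

```text
time: 11.57
ee_pos: [0.5194, 0.0009, 0.244]
eef_rot: [0.773, 0.634, 0.005, 0.0]
ft_force: [-0.0, -0.5, 0.5]
width: 0.087
```

```bash
python3 st.py
```

```text
11.57 [0.5194 0.0009 0.244 ] yaw -11.3 z [ 0.008   0.0063 -0.9999] F [-0.  -0.5  0.5] w 0.087
```

Request:
send_rows(commands=[[0.05,-0.1,-0.5,-0.07,0.09,0,-1],[0,0,-0.8,0,0,0.1,-1],[0,0,-0.6,0,0,0,-1],[0,0,-0.1,0,0,0,-1]])

```text
time: 11.9
ee_pos: [0.5217, 0.0004, 0.1809]
eef_rot: [0.77, 0.638, 0.001, 0.0]
ft_force: [-0.3, 0.3, -0.7]
width: 0.0872
```

```bash
python3 st.py;  python3 -c "
from h import *
im=r.camera('wrist');crop(im,200,140,240,130,3,'pics/w9.png')"
```

```text
11.9 [5.217e-01 4.000e-04 1.809e-01] yaw -10.73 z [ 1.7e-03  8.0e-04 -1.0e+00] F [-0.3  0.3 -0.7] w 0.0872
```

View pics/w9.png

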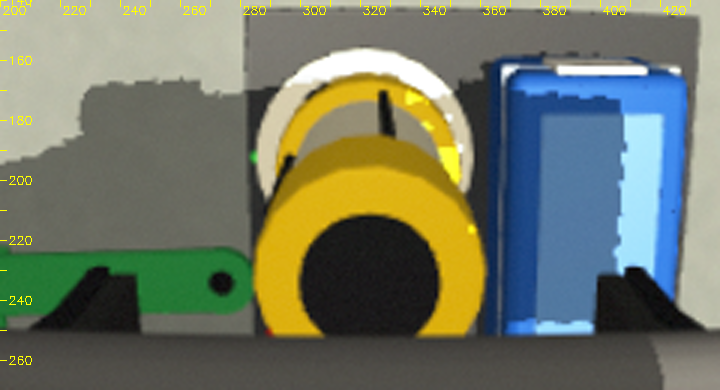

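```bash
python3 -c "
from h import *
s=r.read_state()
print(wrist2w(s,(323.3,234),.147),wrist2w(s,(323.3,234),.145))"
```

```text
[[ 0.52102165 -0.00343415  0.147     ]] [[ 0.52089872 -0.00414675  0.145     ]]
```

Request:
send_rows(commands=[[0,-0.15,-0.6,0,0,0,-1],[0,0,-0.8,0,0,0,-1],[0,0,-0.7,0,0,0,-1],[0,0,-0.3,0,0,0,-1],[0,0,0,0,0,0,-1]])

```text
time: 12.37
ee_pos: [0.5236, 0.001, 0.1093]
eef_rot: [0.768, 0.64, 0.002, 0.001]
ft_force: [-0.9, -0.0, 0.7]
width: 0.0869
```

```bash
python3 st.py
```

```text
12.37 [0.5236 0.001  0.1093] yaw -10.35 z [ 0.0042  0.0018 -1.    ] F [-0.9 -0.   0.7] w 0.0869
```

Request:
send_rows(commands=[[-0.08,-0.2,-0.12,0,0,0,-1],[0,-0.05,-0.02,0,0,0,0],[0,0,0,0,0,0,0.2]])

```text
time: 12.62
ee_pos: [0.5223, -0.006, 0.1073]
eef_rot: [0.767, 0.641, 0.003, 0.001]
ft_force: [0.5, -0.9, 0.3]
width: 0.08
```

```bash
python3 st.py
```

```text
12.62 [ 0.5223 -0.006   0.1073] yaw -10.25 z [ 0.0061  0.0021 -1.    ] F [ 0.5 -0.9  0.3] w 0.08
```

Request:
send_rows(commands=[[-0.02,0.03,-0.03,0,0,0,0.2],[0,0,-0.02,0,0,0,0.2],[0,0,-0.02,0,0,0,0.2],[0,0,-0.02,0,0,0,0.2],[0,0,0,0,0,0,1],[0,0,0,0,0,0,1],[0,0,0,0,0,0,1]])

```text
time: 13.2
ee_pos: [0.5232, -0.0049, 0.1072]
eef_rot: [0.768, 0.641, 0.005, 0.002]
ft_force: [-0.5, 0.6, -0.8]
width: 0.0536
```

```bash
python3 st.py
```

```text
13.2 [ 0.5232 -0.0049  0.1072] yaw -10.28 z [ 0.0103  0.0036 -0.9999] F [-0.5  0.6 -0.8] w 0.0536
```

Gripped at width 53.6 mm, which is the cap. I'll lift and carry it to the mat at (0.583, 0.326).

Request:
send_rows(commands=[[0,0,0.3,0,0,0,1],[0,0,0.6,0,0,0,1],[0,0,0.9,0,0,0,1],[0,0,1,0,0,0,1],[0,0,1,0,0,0,1],[0,0,0.9,0,0,0,1],[0,0,0.5,0,0,0,1],[0.1,0.3,0.1,0,0,0,1],[0.2,0.6,0,0,0,0,1],[0.2,0.9,0,0,0,0,1]])

```text
time: 14.03
ee_pos: [0.5339, 0.0436, 0.2764]
eef_rot: [0.771, 0.636, 0.003, 0.002]
ft_force: [0.9, 0.1, -2.2]
width: 0.0538
```

```bash
python3 st.py;  python3 -c "
from h import *
im=r.camera('scene');crop(im,270,60,160,150,4,'pics/s9.png')"
```

```text
14.03 [0.5339 0.0436 0.2764] yaw -10.96 z [ 0.0065  0.0013 -1.    ] F [ 0.9  0.1 -2.2] w 0.0538
```

View pics/s9.png

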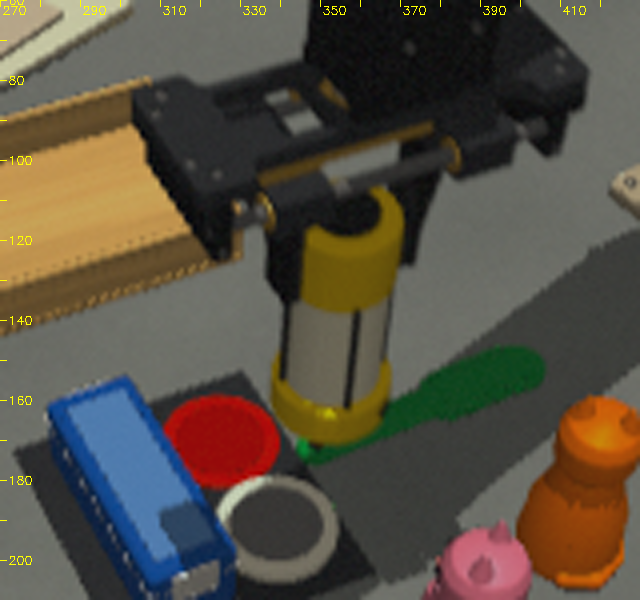

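Request:
send_rows(commands=[[0.2,0.9,0,0,0,0,1],[0.2,0.9,0,0,0,0,1],[0.2,0.9,0,0,0,0,1],[0.2,0.9,0,0,0,0,1],[0.2,0.9,0,0,0,0,1],[0.2,0.9,0,0,0,0,1],[0.1,0.9,0,0,0,0,1],[0.1,0.9,0,0,0,0,1],[0,0.8,0,0,0,0,1],[0,0.5,0,0,0,0,1]])

```text
time: 14.92
ee_pos: [0.5717, 0.3241, 0.2643]
eef_rot: [0.768, 0.64, -0.004, -0.002]
ft_force: [-0.0, 0.1, -2.7]
width: 0.0537
```

Request:
send_rows(commands=[[0,0.1,0,0,0,0,1],[0,0,0,0,0,0,1]])

```text
time: 15.08
ee_pos: [0.5695, 0.3318, 0.2614]
eef_rot: [0.766, 0.642, -0.006, -0.003]
ft_force: [-0.1, -1.0, -3.1]
width: 0.0534
```

```bash
python3 st.py
```

```text
15.08 [0.5695 0.3318 0.2614] yaw -10.06 z [-0.0128 -0.0026 -0.9999] F [-0.1 -1.  -3.1] w 0.0534
```

Request:
send_rows(commands=[[0.45,-0.15,0,0.07,-0.26,0,1],[0.1,-0.05,-0.4,0,0,0,1],[0,0,-0.9,0,0,0,1],[0,0,-1,0,0,0,1],[0,0,-1,0,0,0,1],[0,0,-0.7,0,0,0,1],[0,0,-0.2,0,0,0,1],[0,0,0,0,0,0,1]])

```text
time: 15.75
ee_pos: [0.5919, 0.3087, 0.1292]
eef_rot: [0.772, 0.636, 0.007, 0.005]
ft_force: [0.2, 0.5, -2.7]
width: 0.0538
```

```bash
python3 st.py
```

```text
15.75 [0.5919 0.3087 0.1292] yaw -11.02 z [ 0.0173  0.     -0.9998] F [ 0.2  0.5 -2.7] w 0.0538
```

Request:
send_rows(commands=[[-0.2,0.5,-0.1,0.04,0.08,0.05,1],[0,0,-0.2,0,0,0,1],[0,0,-0.2,0,0,0,1],[0,0,-0.05,0,0,0,1]])

```text
time: 16.08
ee_pos: [0.5886, 0.3222, 0.1161]
eef_rot: [0.772, 0.636, 0.008, 0.002]
ft_force: [-0.2, 0.1, -3.2]
width: 0.0536
```

```bash
python3 st.py
```

```text
16.08 [0.5886 0.3222 0.1161] yaw -11.01 z [ 0.0148  0.0059 -0.9999] F [-0.2  0.1 -3.2] w 0.0536
```

Request:
send_rows(commands=[[-0.1,0,-0.25,-0.03,0.05,0.05,1],[0,0,-0.2,0,0,0,1],[0,0,-0.1,0,0,0,1]])

```text
time: 16.33
ee_pos: [0.5867, 0.3222, 0.1005]
eef_rot: [0.77, 0.638, 0.007, 0.002]
ft_force: [-0.2, -0.9, -2.8]
width: 0.0536
```

```bash
python3 st.py
```

```text
16.33 [0.5867 0.3222 0.1005] yaw -10.75 z [ 0.0133  0.005  -0.9999] F [-0.2 -0.9 -2.8] w 0.0536
```

Request:
send_rows(commands=[[-0.02,0,-0.05,-0.01,0.03,0,1],[0,0,-0.02,0,0,0,1]])

```text
time: 16.5
ee_pos: [0.586, 0.3221, 0.0982]
eef_rot: [0.77, 0.638, 0.005, 0.002]
ft_force: [-3.5, -0.9, 6.1]
width: 0.0538
```

```bash
python3 st.py
```

```text
16.5 [0.586  0.3221 0.0982] yaw -10.75 z [ 0.0103  0.0039 -0.9999] F [-3.5 -0.9  6.1] w 0.0538
```

Soft contact (about 9 N). Release.

Request:
send_rows(commands=[[0,0,0,0,0,0,-0.2],[0,0,0,0,0,0,-0.6],[0,0,0,0,0,0,-1],[0,0,0,0,0,0,-1],[0,0,0,0,0,0,-1]])

```text
time: 16.92
ee_pos: [0.5871, 0.3225, 0.0997]
eef_rot: [0.77, 0.638, 0.007, 0.002]
ft_force: [0.0, -0.4, -0.3]
width: 0.0728
```

```bash
python3 st.py; python3 -c "
from h import *
im=r.camera('wrist');crop(im,200,140,240,130,3,'pics/w10.png')"
```

```text
16.92 [0.5871 0.3225 0.0997] yaw -10.76 z [ 0.0127  0.0054 -0.9999] F [ 0.  -0.4 -0.3] w 0.0728
```

View pics/w10.png

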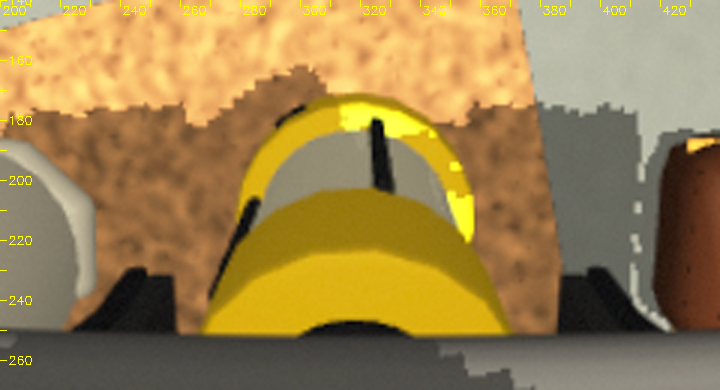

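Request:
send_rows(commands=[[0,0,0.4,0,0,0,-1],[0,0,0.9,0,0,0,-1],[0,0,1,0,0,0,-1],[0,0,1,0,0,0,-1],[0,0,1,0,0,0,-1],[0,0,0.5,0,0,0,-1],[0,-1,0,0,0,0,-1],[0,-1,0,0,0,0,-1],[0,-1,0,0,0,0,-1],[0,-1,0,0,0,0,-1]])

```text
time: 17.8
ee_pos: [0.584, 0.2062, 0.2597]
eef_rot: [0.766, 0.642, 0.01, 0.002]
ft_force: [0.6, 0.2, -0.8]
width: 0.0869
```

```bash
python3 st.py; python3 -c "
from h import *
im=r.camera('top');cv2.imwrite('pics/top2.png',im);crop(im,130,100,300,220,2,'pics/t2.png');crop(im,290,165,120,105,6,'pics/t2c.png')"
```

```text
17.8 [0.584  0.2062 0.2597] yaw -10.09 z [ 0.0175  0.0106 -0.9998] F [ 0.6  0.2 -0.8] w 0.0869
```

View pics/t2.png

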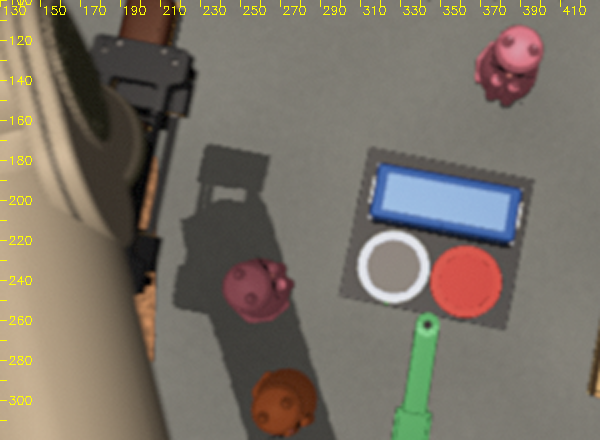

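View pics/t2c.png

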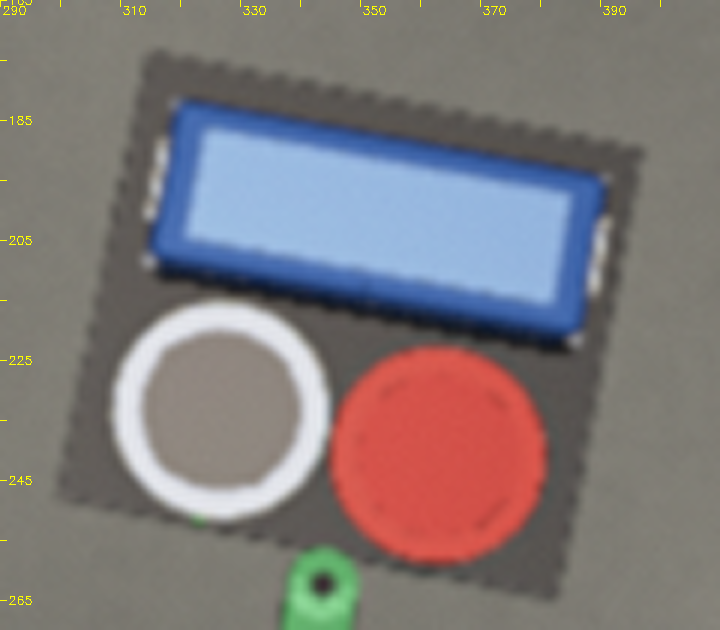

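Request:
send_rows(commands=[[-0.1,-1,0,-0.12,0.2,0,-1],[-0.1,-1,0,0,0,0,-1],[-0.1,-1,0,0,0,0,-1],[-0.1,-1,0,0,0,0,-1],[-0.1,-1,0,0,0,0,-1],[-0.1,-1,0,0,0,0,-1],[-0.1,-1,0,0,0,0,-1],[-0.1,-1,0,0,0,0,-1],[-0.1,-1,0,0,0,0,-1],[-0.1,-1,0,0,0,0,-1]])

```text
time: 18.68
ee_pos: [0.553, -0.1113, 0.2721]
eef_rot: [0.768, 0.64, 0.006, 0.002]
ft_force: [1.6, -0.7, -0.1]
width: 0.087
```

Request:
send_rows(commands=[[0,-1,0,0,0,0,-1],[0,-0.8,0,0,0,0,-1],[0,-0.4,0,0,0,0,-1],[0,0,0,0,0,0,-1],[0,0,0,0,0,0,-1]])

```text
time: 19.1
ee_pos: [0.5504, -0.1893, 0.2781]
eef_rot: [0.772, 0.636, 0.008, 0.005]
ft_force: [0.6, 0.1, 0.0]
width: 0.0868
```

```bash
python3 st.py
python3 - <<'E'
from h import *
import pickle
s=r.read_state();im=r.camera("wrist");cv2.imwrite("pics/w11.png",im);pickle.dump(s,open("s11.pkl","wb"))
print(r.read_state()["ee_pos"])
crop(im,220,30,200,190,4,"pics/w11c.png")
E
```

```text
19.1 [ 0.5504 -0.1893  0.2781] yaw -11.06 z [ 0.018   0.002  -0.9998] F [0.6 0.1 0. ] w 0.0868
[ 0.5505265  -0.18906303  0.27816042]
```

View pics/w11c.png

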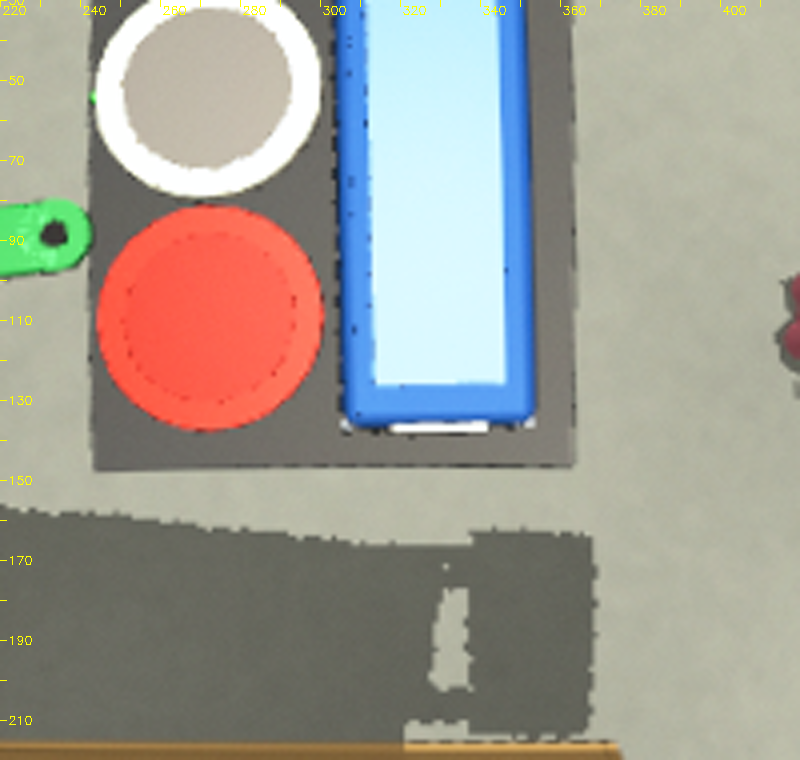

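Run:
```python
from h import *
import pickle
np.set_printoptions(precision=4,suppress=True)
s=pickle.load(open("s11.pkl","rb"))
f=lambda x,y,z:wrist2w(s,(220+x/4-.4,30+y/4-.4),z)[0]
print("coaster",f(209,319,.007),"pad",f(208,83,.013))
a,b=f(344,424,.059),f(535,420,.059)
print("box near corners",a,b,np.linalg.norm(a-b),"mid",(a+b)/2)
u=np.array([np.cos(np.radians(79.5)),np.sin(np.radians(79.5)),0])
print("centre",(a+b)/2+.079*u)
print("left edge",f(341,200,.059),f(345,400,.059)," right",f(527,100,.059),f(533,400,.059))
# coaster edge points
for p in[(96,319),(322,319),(209,206),(209,432)]:print(f(*p,.007))
```

```text
coaster [ 0.5039 -0.0854  0.007 ] pad [ 0.5202 -0.0032  0.013 ]
box near corners [ 0.5446 -0.1305  0.059 ] [ 0.6023 -0.1404  0.059 ] 0.058503983594766655 mid [ 0.5734 -0.1354  0.059 ]
centre [ 0.5878 -0.0578  0.059 ]
left edge [ 0.5572 -0.0623  0.059 ] [ 0.5464 -0.1233  0.059 ]  right [ 0.6191 -0.0412  0.059 ] [ 0.6028 -0.1342  0.059 ]
[ 0.4646 -0.076   0.007 ]
[ 0.5423 -0.0938  0.007 ]
[ 0.5117 -0.046   0.007 ]
[ 0.4958 -0.1243  0.007 ]
```

Run:
```python
from h import *
print(pix2w("top",(389,124),.12),pix2w("top",(382,138),.03))
c=np.array([.5878,-.060]);a=np.radians(-10);R=np.array([[np.cos(a),-np.sin(a)],[np.sin(a),np.cos(a)]])
for q in[(.095,-.0375),(.095,.0375),(.095,0)]:print(c+R@q)
```

```text
[[ 0.740088   -0.13157988  0.12      ]] [[ 0.73203217 -0.12810487  0.03      ]]
[ 0.67484493 -0.11342687]
[ 0.68786854 -0.03956629]
[ 0.68135674 -0.07649658]
```

Request:
send_rows(commands=[[0.3,0.8,0,-0.02,0.2,0.15,-1],[0.3,0.9,0,0,0,0,-1],[0.3,0.9,0,0,0,0,-1],[0.2,0.9,-0.3,0,0,0,-1],[0.1,0.5,-0.7,0,0,0,-1],[0,0,-1,0,0,0,-1],[0,0,-1,0,0,0,-1],[0,0,-0.7,0,0,0,-1],[0,0,-0.3,0,0,0,-1],[0,0,0,0,0,0,-1]])

```text
time: 19.98
ee_pos: [0.5881, -0.0434, 0.1579]
eef_rot: [0.761, 0.649, 0.005, -0.001]
ft_force: [-0.1, 0.5, 0.7]
width: 0.0867
```

```bash
python3 st.py
python3 - <<'E'
from h import *
im=r.camera("wrist");cv2.imwrite("pics/w12.png",im)
crop(im,200,80,250,190,3,"pics/w12c.png")
E
```

```text
19.98 [ 0.5881 -0.0434  0.1579] yaw -9.05 z [ 0.006   0.0073 -1.    ] F [-0.1  0.5  0.7] w 0.0867
```

View pics/w12c.png

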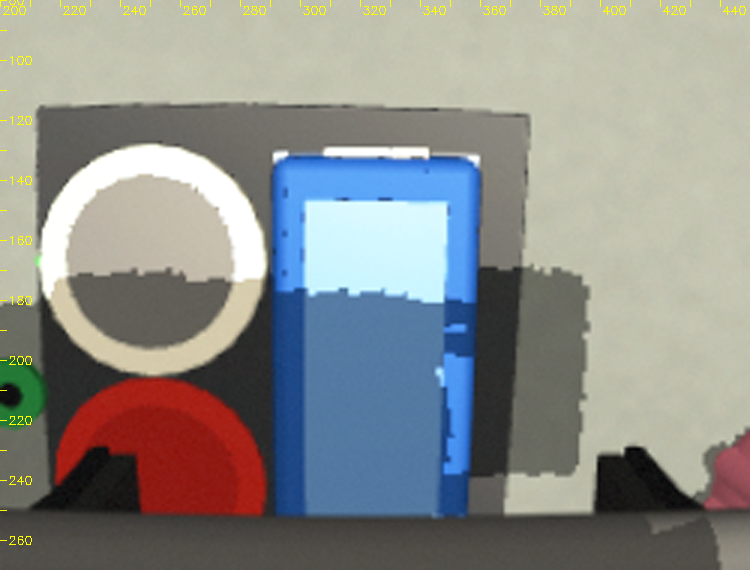

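Request:
send_rows(commands=[[0,-0.5,0,-0.08,0.07,-0.15,-1],[0,-0.1,-0.6,0,0,0,-1],[0,0,-0.9,0,0,0,-1],[0,0,-0.9,0,0,0,-1],[0,0,-0.4,0,0,0,-1],[0,0,0,0,0,0,-1]])

```text
time: 20.53
ee_pos: [0.595, -0.0672, 0.0837]
eef_rot: [0.766, 0.642, 0.006, 0.006]
ft_force: [-1.2, -0.2, 0.9]
width: 0.0871
```

```bash
python3 st.py
python3 - <<'E'
from h import *
im=r.camera("wrist");cv2.imwrite("pics/w13.png",im)
crop(im,200,80,250,190,3,"pics/w13c.png")
E
```

```text
20.53 [ 0.595  -0.0672  0.0837] yaw -10.06 z [ 0.0161 -0.0016 -0.9999] F [-1.2 -0.2  0.9] w 0.0871
```

View pics/w13c.png

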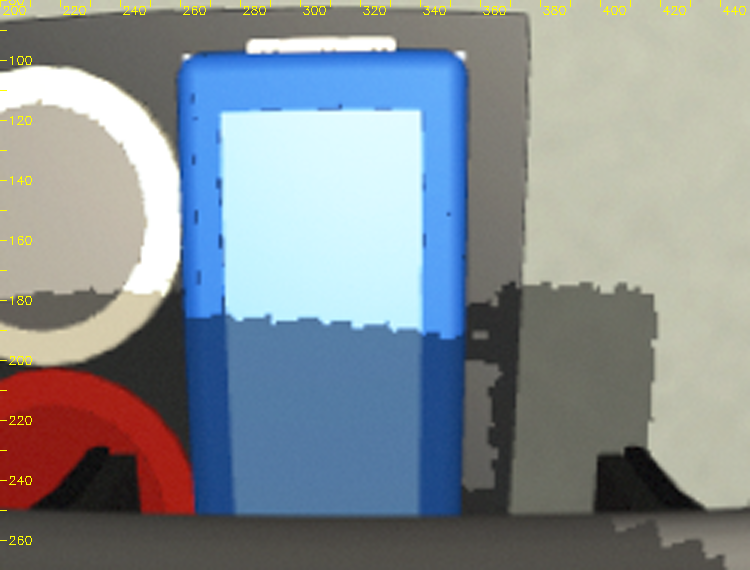

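Request:
send_rows(commands=[[-0.27,0.22,0,0.02,0.18,0,-1],[0,0,0,0,0,0,-1]])

```text
time: 20.75
ee_pos: [0.5882, -0.0614, 0.0881]
eef_rot: [0.767, 0.642, 0.001, 0.001]
ft_force: [-0.4, 0.5, 1.0]
width: 0.0869
```

```bash
python3 st.py
```

```text
20.75 [ 0.5882 -0.0614  0.0881] yaw -10.16 z [ 0.0031  0.     -1.    ] F [-0.4  0.5  1. ] w 0.0869
```

Now down to TCP z ≈ 0.024 (pad top is at 0.013), in small steps.

Request:
send_rows(commands=[[-0.05,0,-0.4,0,0.03,0,-1],[0,0,-0.6,0,0,0,-1],[0,0,-0.5,0,0,0,-1],[0,0,-0.3,0,0,0,-1]])

```text
time: 21.08
ee_pos: [0.5908, -0.0604, 0.0379]
eef_rot: [0.766, 0.642, 0.005, 0.003]
ft_force: [0.1, -0.6, 0.1]
width: 0.0871
```

```bash
python3 st.py
```

```text
21.08 [ 0.5908 -0.0604  0.0379] yaw -10.06 z [ 0.0115  0.0017 -0.9999] F [ 0.1 -0.6  0.1] w 0.0871
```

Request:
send_rows(commands=[[-0.12,0,-0.3,-0.02,0.12,0,-1],[-0.02,0,-0.2,0,0.02,0,-1],[0,0,0,0,0,0,-1]])

```text
time: 21.33
ee_pos: [0.5854, -0.06, 0.0203]
eef_rot: [0.766, 0.643, -0.002, -0.001]
ft_force: [0.0, -0.6, -0.9]
width: 0.0869
```

```bash
python3 st.py
```

```text
21.33 [ 0.5854 -0.06    0.0203] yaw -10.03 z [-3.8e-03 -2.0e-04 -1.0e+00] F [ 0.  -0.6 -0.9] w 0.0869
```

Request:
send_rows(commands=[[0.05,0,0.06,0,-0.04,0,-0.4],[0,0,0,0,0,0,-0.4],[0,0,0,0,0,0,-0.2],[0,0,0,0,0,0,0.2]])

```text
time: 21.67
ee_pos: [0.588, -0.0602, 0.0237]
eef_rot: [0.766, 0.643, 0.001, 0.001]
ft_force: [-0.4, -0.1, 0.6]
width: 0.0682
```

```bash
python3 st.py
```

```text
21.67 [ 0.588  -0.0602  0.0237] yaw -10.03 z [ 1.7e-03 -3.0e-04 -1.0e+00] F [-0.4 -0.1  0.6] w 0.0682
```

Request:
send_rows(commands=[[-0.02,0,-0.03,0,0,0,0.2],[0,0,0,0,0,0,0.6],[0,0,0,0,0,0,1],[0,0,0,0,0,0,1],[0,0,0,0,0,0,1]], grip_force=25)

```text
time: 22.08
ee_pos: [0.5877, -0.0602, 0.0233]
eef_rot: [0.766, 0.643, 0.001, 0.001]
ft_force: [0.1, -0.2, -1.2]
width: 0.0594
```

```bash
python3 st.py
```

```text
22.08 [ 0.5877 -0.0602  0.0233] yaw -10.03 z [ 2.9e-03 -1.0e-04 -1.0e+00] F [ 0.1 -0.2 -1.2] w 0.0594
```

Gripped at 59.4 mm, exactly where both cameras put the box. I'll lift, then carry it to the tray while turning −91.5°.

Request:
send_rows(commands=[[0,0,0.2,0,0,0,1],[0,0,0.4,0,0,0,1],[0,0,0.7,0,0,0,1],[0,0,0.9,0,0,0,1],[0,0,1,0,0,0,1],[0,0,1,0,0,0,1],[0,0,0.8,0,0,0,1],[0,-0.2,0.4,0,0,-0.4,1],[-0.1,-0.4,0,0,0,-0.8,1]])

```text
time: 22.83
ee_pos: [0.5788, -0.0765, 0.1956]
eef_rot: [0.798, 0.602, -0.002, -0.002]
ft_force: [0.6, 0.1, -5.3]
width: 0.0595
```

```bash
python3 st.py;python3 -c "
from h import *
im=r.camera('scene');crop(im,230,40,180,160,4,'pics/s12.png')"
```

```text
22.83 [ 0.5788 -0.0765  0.1956] yaw -15.96 z [-0.0059  0.0016 -1.    ] F [ 0.6  0.1 -5.3] w 0.0595
```

View pics/s12.png

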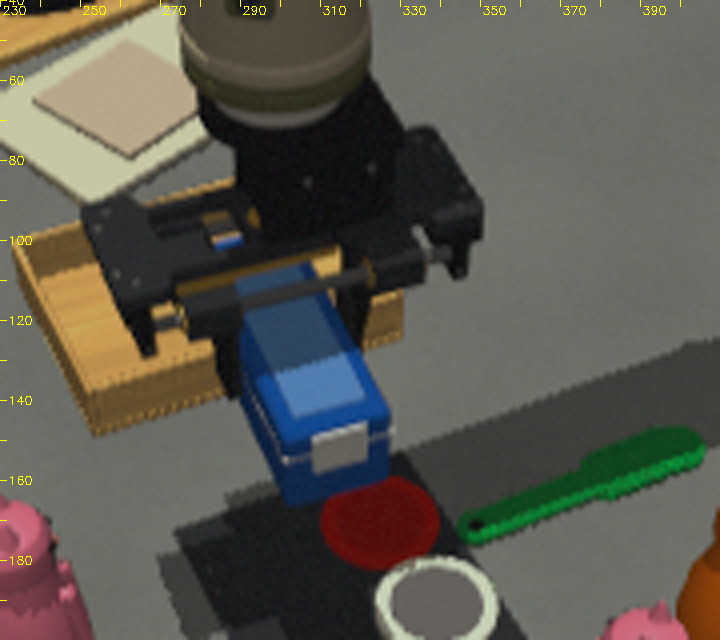

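Request:
send_rows(commands=[[-0.2,-0.5,0,0,0,-1,1],[-0.2,-0.5,0,0,0,-1,1],[-0.2,-0.5,0,0,0,-1,1],[-0.2,-0.5,0,0,0,-1,1],[-0.2,-0.5,0,0,0,-1,1],[-0.2,-0.5,0,0,0,-1,1],[-0.2,-0.5,0,0,0,-1,1],[-0.2,-0.5,0,0,0,-1,1]])

```text
time: 23.55
ee_pos: [0.5244, -0.2009, 0.1962]
eef_rot: [0.96, 0.279, -0.003, -0.005]
ft_force: [-0.1, -0.4, -4.7]
width: 0.06
```

```bash
python3 st.py
```

```text
23.55 [ 0.5244 -0.2009  0.1962] yaw -57.55 z [-0.0083  0.0086 -0.9999] F [-0.1 -0.4 -4.7] w 0.06
```

Request:
send_rows(commands=[[-0.15,-0.5,0,-0.1,-0.1,-1,1],[-0.15,-0.5,0,0,0,-1,1],[-0.15,-0.5,0,0,0,-1,1],[-0.15,-0.5,0,0,0,-1,1],[-0.15,-0.5,0,0,0,-1,1],[-0.15,-0.5,0,0,0,-1,1],[-0.15,-0.5,0,0,0,-1,1],[-0.1,-0.4,0,0,0,-0.8,1],[0,-0.2,0,0,0,-0.4,1],[0,0,0,0,0,0,1]])

```text
time: 24.38
ee_pos: [0.4804, -0.3299, 0.1962]
eef_rot: [0.996, -0.092, -0.003, -0.003]
ft_force: [-1.0, -0.4, -5.1]
width: 0.0598
```

```bash
python3 st.py
```

```text
24.38 [ 0.4804 -0.3299  0.1962] yaw -100.6 z [-0.0051  0.0064 -1.    ] F [-1.  -0.4 -5.1] w 0.0598
```

Request:
send_rows(commands=[[0.1,0.05,-0.3,-0.07,-0.09,-0.18,1],[0,0,-0.7,0,0,0,1],[0,0,-1,0,0,0,1],[0,0,-1,0,0,0,1],[0,0,-0.8,0,0,0,1],[0,0,-0.3,0,0,0,1],[0,0,0,0,0,0,1]])

```text
time: 24.97
ee_pos: [0.4863, -0.3217, 0.0697]
eef_rot: [0.996, -0.089, 0.002, -0.002]
ft_force: [0.3, -0.2, -5.5]
width: 0.0597
```

```bash
python3 st.py; python3 -c "
from h import *
im=r.camera('top');crop(im,400,170,150,160,4,'pics/t3.png')"
```

```text
24.97 [ 0.4863 -0.3217  0.0697] yaw -100.21 z [ 0.005   0.0041 -1.    ] F [ 0.3 -0.2 -5.5] w 0.0597
```

View pics/t3.png

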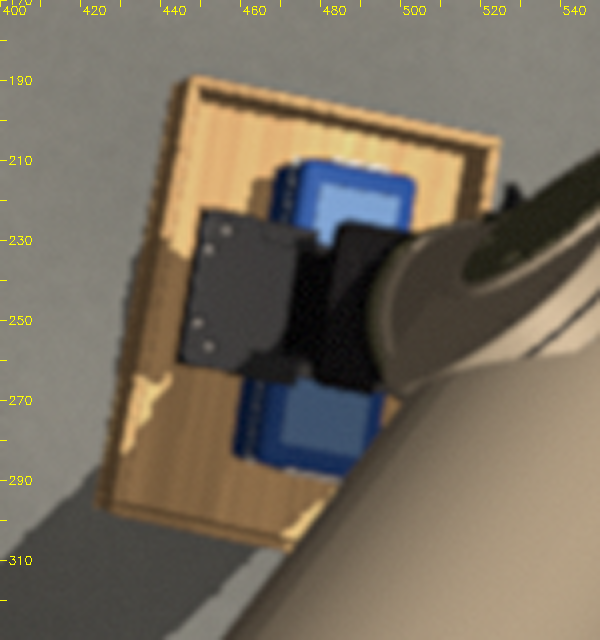

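Request:
send_rows(commands=[[0,-0.2,-0.3,-0.04,0.02,-0.25,1],[0,0,-0.5,0,0,0,1],[0,0,-0.3,0,0,0,1],[0,0,-0.1,0,0,0,1]])

```text
time: 25.35
ee_pos: [0.4902, -0.3294, 0.0365]
eef_rot: [0.995, -0.099, 0.006, 0.001]
ft_force: [-1.0, -0.1, -4.8]
width: 0.06
```

```bash
python3 st.py
```

```text
25.35 [ 0.4902 -0.3294  0.0365] yaw -101.4 z [ 0.011  -0.0027 -0.9999] F [-1.  -0.1 -4.8] w 0.06
```

Request:
send_rows(commands=[[-0.05,0,-0.15,0,0.12,0,1],[0,0,-0.06,0,0,0,1]])

```text
time: 25.52
ee_pos: [0.4885, -0.3294, 0.0293]
eef_rot: [0.995, -0.099, -0.0, 0.001]
ft_force: [0.4, 0.1, -4.7]
width: 0.0598
```

```bash
python3 st.py
```

```text
25.52 [ 0.4885 -0.3294  0.0293] yaw -101.4 z [-7.0e-04 -2.5e-03 -1.0e+00] F [ 0.4  0.1 -4.7] w 0.0598
```

Request:
send_rows(commands=[[0,0,-0.07,0,0,0,1],[0,0,-0.04,0,0,0,1]])

```text
time: 25.68
ee_pos: [0.4886, -0.3296, 0.0262]
eef_rot: [0.995, -0.099, -0.0, 0.001]
ft_force: [-6.9, 6.1, 15.1]
width: 0.0596
```

```bash
python3 st.py
```

```text
25.68 [ 0.4886 -0.3296  0.0262] yaw -101.4 z [-0.001  -0.0023 -1.    ] F [-6.9  6.1 15.1] w 0.0596
```

On the floor (expected TCP 0.0263, measured 0.0262). Release to about 75 mm and rise.

Request:
send_rows(commands=[[0,0,0,0,0,0,-0.5],[0,0,0,0,0,0,-0.7],[0,0,0,0,0,0,-0.7],[0,0,0,0,0,0,-0.7]])

```text
time: 26.02
ee_pos: [0.4905, -0.3311, 0.0287]
eef_rot: [0.995, -0.099, 0.002, 0.002]
ft_force: [-0.2, 0.9, -0.1]
width: 0.0725
```

```bash
python3 st.py
```

```text
26.02 [ 0.4905 -0.3311  0.0287] yaw -101.4 z [ 0.0036 -0.0045 -1.    ] F [-0.2  0.9 -0.1] w 0.0725
```

Request:
send_rows(commands=[[0,0,0.5,0,0,0,-0.7],[0,0,0.9,0,0,0,-0.7],[0,0,1,0,0,0,-0.7],[0,0,1,0,0,0,-1],[0,0,1,0,0,0,-1],[0,0.2,1,0,0,0.3,-1],[0,0.5,1,0,0,0.8,-1],[0,0.8,1,0,0,1,-1],[0,1,0,0,0,1,-1],[0,1,0,0,0,1,-1]])

```text
time: 26.85
ee_pos: [0.484, -0.2329, 0.2717]
eef_rot: [0.997, 0.075, 0.005, 0.006]
ft_force: [1.1, 0.9, -0.5]
width: 0.0871
```

```bash
python3 st.py; python3 -c "
from h import *
im=r.camera('scene');crop(im,220,50,160,110,4,'pics/s13.png')"
```

```text
26.85 [ 0.484  -0.2329  0.2717] yaw -81.35 z [ 0.0104 -0.0111 -0.9999] F [ 1.1  0.9 -0.5] w 0.0871
```

View pics/s13.png

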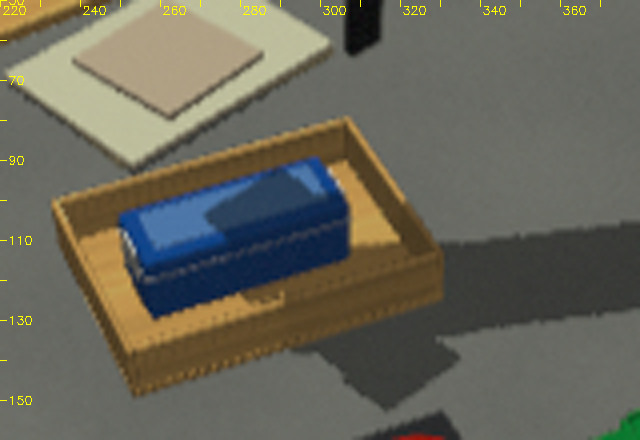

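The box lies flat in the tray. Now back to the cat.

Request:
send_rows(commands=[[0,1,0,0.13,0.12,1,-1],[0,1,0,0,0,1,-1],[0,1,0,0,0,1,-1],[0,1,0,0,0,1,-1],[0,1,0,0,0,1,-1],[0,1,0,0,0,1,-1],[0,1,0,0,0,1,-1],[0,1,0,0,0,1,-1],[0,1,0,0,0,1,-1],[0,1,0,0,0,1,-1]])

```text
time: 27.73
ee_pos: [0.4818, 0.0755, 0.2858]
eef_rot: [0.863, 0.504, 0.009, -0.004]
ft_force: [0.7, -0.9, -0.4]
width: 0.0872
```

```bash
python3 st.py
```

```text
27.73 [0.4818 0.0755 0.2858] yaw -29.42 z [ 0.012   0.0155 -0.9998] F [ 0.7 -0.9 -0.4] w 0.0872
```

Request:
send_rows(commands=[[0,1,0,-0.17,0.14,1,-1],[0,1,-0.2,0,0,1,-1],[0,1,-0.2,0,0,1,-1],[0,1,-0.2,0,0,0.6,-1],[0,1,-0.2,0,0,0,-1],[0,0.7,-0.2,0,0,0,-1],[0,0.3,0,0,0,0,-1],[0,0,0,0,0,0,-1]])

```text
time: 28.4
ee_pos: [0.4807, 0.2663, 0.264]
eef_rot: [0.767, 0.642, 0.005, -0.0]
ft_force: [0.4, -0.0, 0.3]
width: 0.087
```

```bash
python3 st.py
python3 - <<'E'
from h import *
im=r.camera("wrist");cv2.imwrite("pics/w14.png",im)
crop(im,220,40,200,210,3,"pics/w14c.png")
E
```

```text
28.4 [0.4807 0.2663 0.264 ] yaw -10.17 z [ 0.0069  0.0069 -1.    ] F [ 0.4 -0.   0.3] w 0.087
```

View pics/w14c.png

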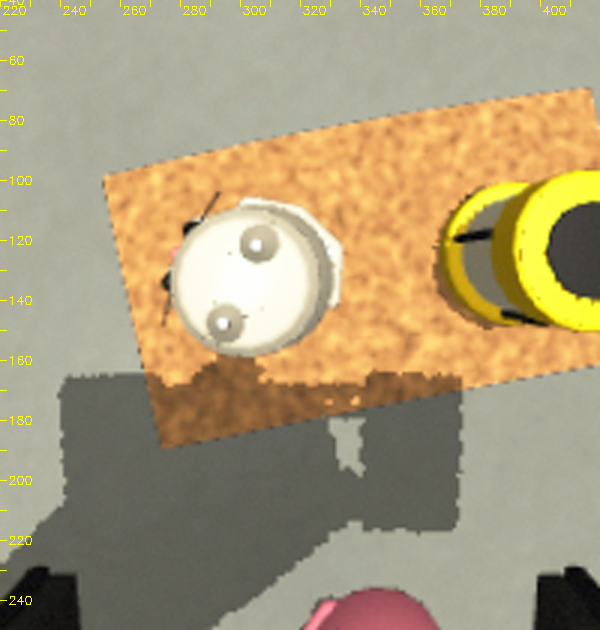

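Run:
```python
from h import *
s=r.read_state()
for z in(.108,.116,.122):print(wrist2w(s,(303.3-.3,133.3-.3),z)[0])
```

```text
[0.4728966  0.32886773 0.108     ]
[0.4733491  0.32889755 0.116     ]
[0.47368849 0.32891991 0.122     ]
```

Request:
send_rows(commands=[[-0.2,0.9,0,-0.08,0.08,-0.08,-1],[0,0.9,-0.2,0,0,0,-1],[0,0.2,-0.7,0,0,0,-1],[0,0,-1,0,0,0,-1],[0,0,-1,0,0,0,-1],[0,0,-0.4,0,0,0,-1],[0,0,0,0,0,0,-1]])

```text
time: 29.03
ee_pos: [0.4825, 0.3134, 0.1715]
eef_rot: [0.776, 0.631, 0.006, 0.002]
ft_force: [0.6, 0.1, -0.3]
width: 0.0869
```

```bash
python3 st.py
python3 - <<'E'
from h import *
im=r.camera("wrist");
crop(im,200,140,240,130,3,"pics/w15c.png")
E
```

```text
29.03 [0.4825 0.3134 0.1715] yaw -11.78 z [ 0.0119  0.0038 -0.9999] F [ 0.6  0.1 -0.3] w 0.0869
```

View pics/w15c.png

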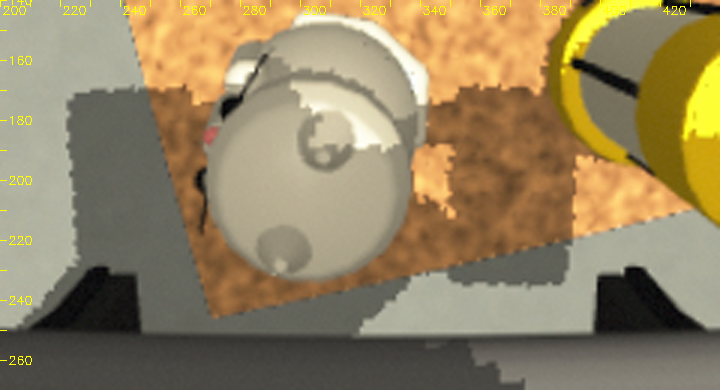

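Request:
send_rows(commands=[[-0.3,0.45,0,-0.04,0.1,0.22,-1],[0,0,0,0,0,0,-1],[0,0,-0.2,0,0,0,-1]])

```text
time: 29.33
ee_pos: [0.4766, 0.3259, 0.1724]
eef_rot: [0.771, 0.637, 0.005, 0.001]
ft_force: [1.2, -0.1, -0.1]
width: 0.0873
```

```bash
python3 st.py
python3 - <<'E'
from h import *
im=r.camera("wrist");
crop(im,200,140,240,130,3,"pics/w16c.png")
E
```

```text
29.33 [0.4766 0.3259 0.1724] yaw -10.89 z [ 0.0086  0.0047 -1.    ] F [ 1.2 -0.1 -0.1] w 0.0873
```

View pics/w16c.png

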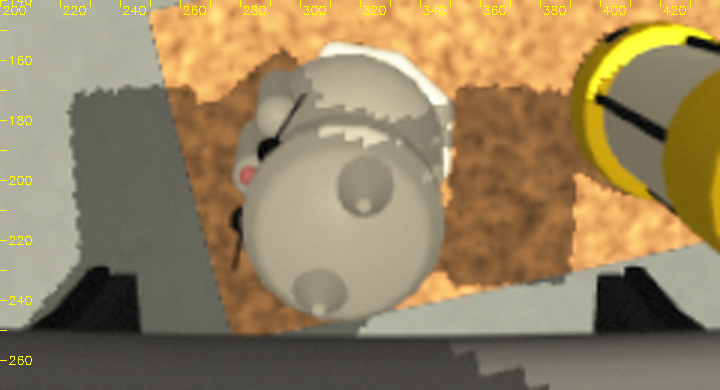

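Request:
send_rows(commands=[[-0.14,0,-0.4,0,0.08,0,-1],[0,0,-0.7,0,0,0,-1],[0,0,-0.6,0,0,0,-1],[0,0,-0.1,0,0,0,-1]])

```text
time: 29.72
ee_pos: [0.4716, 0.3266, 0.1155]
eef_rot: [0.771, 0.637, 0.003, -0.002]
ft_force: [-0.9, -0.2, -0.9]
width: 0.0872
```

```bash
python3 st.py
python3 - <<'E'
from h import *
im=r.camera("wrist");
crop(im,200,140,240,130,3,"pics/w17c.png")
E
```

```text
29.72 [0.4716 0.3266 0.1155] yaw -10.85 z [ 0.0022  0.0076 -1.    ] F [-0.9 -0.2 -0.9] w 0.0872
```

View pics/w17c.png

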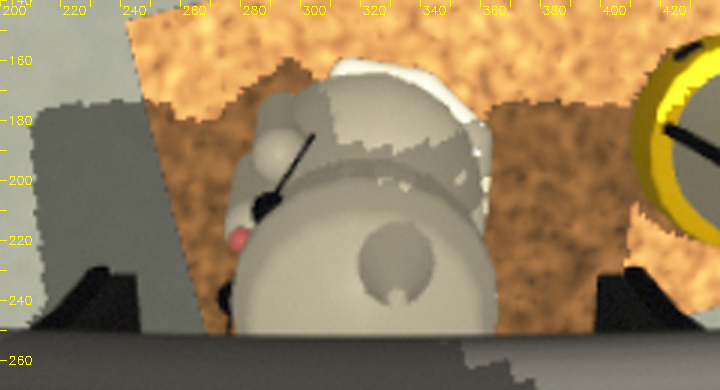

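Centred (head 321, fingers 322). I'll descend to 0.090 and grip.

Request:
send_rows(commands=[[0,0,-0.4,-0.02,-0.05,0,-1],[0,0,-0.35,0,0,0,-1],[0,0,-0.1,0,0,0,-1]])

```text
time: 30.02
ee_pos: [0.4727, 0.327, 0.0915]
eef_rot: [0.771, 0.637, 0.006, -0.0]
ft_force: [0.1, 0.1, 0.1]
width: 0.0871
```

```bash
python3 st.py
```

```text
30.02 [0.4727 0.327  0.0915] yaw -10.89 z [ 0.0084  0.0074 -0.9999] F [0.1 0.1 0.1] w 0.0871
```

Request:
send_rows(commands=[[0,0,-0.06,-0.02,0.02,0,0],[0,0,-0.02,0,0,0,0.2],[0,0,-0.02,0,0,0,0.2],[0,0,-0.02,0,0,0,0.2],[0,0,-0.01,0,0,0,0.2],[0,0,-0.01,0,0,0,0.2],[0,0,0,0,0,0,1],[0,0,0,0,0,0,1],[0,0,0,0,0,0,1]], grip_force=20)

```text
time: 30.77
ee_pos: [0.4735, 0.3276, 0.0892]
eef_rot: [0.771, 0.637, 0.005, -0.0]
ft_force: [0.2, 0.2, -0.2]
width: 0.05
```

```bash
python3 st.py
```

```text
30.77 [0.4735 0.3276 0.0892] yaw -10.9 z [ 0.0075  0.0073 -0.9999] F [ 0.2  0.2 -0.2] w 0.05
```

Request:
send_rows(commands=[[0,0,0.3,0,0,0,1],[0,0,0.6,0,0,0,1],[0,0,0.9,0,0,0,1],[0,0,1,0,0,0,1],[0,0,1,0,0,0,1],[0,0,1,0,0,0,1],[0,0,0.7,0,0,0,1],[0,-0.2,0.3,0,0,0,1],[0,-0.5,0,0,0,0,1],[0.1,-0.8,0,0,0,0,1]])

```text
time: 31.6
ee_pos: [0.4711, 0.2804, 0.2705]
eef_rot: [0.769, 0.639, 0.001, -0.0]
ft_force: [0.9, 0.2, -4.5]
width: 0.0504
```

```bash
python3 st.py
```

```text
31.6 [0.4711 0.2804 0.2705] yaw -10.59 z [ 0.0016  0.0016 -1.    ] F [ 0.9  0.2 -4.5] w 0.0504
```

Request:
send_rows(commands=[[0.1,-0.9,0,0,0,0,1],[0.1,-0.9,0,0,0,0,1],[0.1,-0.9,0,0,0,0,1],[0.1,-0.9,0,0,0,0,1],[0.1,-0.9,0,0,0,0,1],[0.1,-0.9,0,0,0,0,1],[0.1,-0.9,0,0,0,0,1],[0.1,-0.9,0,0,0,0,1],[0.1,-0.9,0,0,0,0,1],[0.1,-0.9,0,0,0,0,1]])

```text
time: 32.43
ee_pos: [0.4903, -0.017, 0.2546]
eef_rot: [0.771, 0.637, -0.009, -0.004]
ft_force: [0.3, -1.0, -3.8]
width: 0.0502
```

```bash
python3 st.py
```

```text
32.43 [ 0.4903 -0.017   0.2546] yaw -10.86 z [-0.0178 -0.0054 -0.9998] F [ 0.3 -1.  -3.8] w 0.0502
```

Request:
send_rows(commands=[[0.1,-0.8,0,0.14,-0.29,0,1],[0.1,-0.6,0,0,0,0,1],[0.1,-0.3,0,0,0,0,1],[0,0,0,0,0,0,1],[0,0,-0.3,0,0,0,1]])

```text
time: 32.85
ee_pos: [0.4918, -0.0842, 0.2391]
eef_rot: [0.776, 0.631, 0.002, -0.002]
ft_force: [0.5, 0.5, -3.2]
width: 0.0501
```

```bash
python3 st.py
```

```text
32.85 [ 0.4918 -0.0842  0.2391] yaw -11.77 z [ 8.0e-04  6.3e-03 -1.0e+00] F [ 0.5  0.5 -3.2] w 0.0501
```

Request:
send_rows(commands=[[0.4,-0.05,-0.3,0.01,-0.08,0.15,1],[0,0,-0.8,0,0,0,1],[0,0,-1,0,0,0,1],[0,0,-1,0,0,0,1],[0,0,-0.6,0,0,0,1],[0,0,-0.1,0,0,0,1],[0,0,0,0,0,0,1]])

```text
time: 33.43
ee_pos: [0.496, -0.0811, 0.1109]
eef_rot: [0.77, 0.638, 0.002, -0.004]
ft_force: [0.2, -0.4, -3.6]
width: 0.0503
```

```bash
python3 st.py
```

```text
33.43 [ 0.496  -0.0811  0.1109] yaw -10.71 z [-0.0025  0.0095 -1.    ] F [ 0.2 -0.4 -3.6] w 0.0503
```

Request:
send_rows(commands=[[0.28,-0.15,0,-0.02,-0.11,0,1],[0.05,0,0,0,0,0,1],[0,0,-0.1,0,0,0,1]])

```text
time: 33.68
ee_pos: [0.5075, -0.0849, 0.1096]
eef_rot: [0.769, 0.639, 0.007, -0.0]
ft_force: [0.4, -0.5, -2.1]
width: 0.0504
```

```bash
python3 st.py
python3 - <<'E'
from h import *
im=r.camera("top");crop(im,290,165,120,105,5,"pics/t4.png")
im=r.camera("scene");crop(im,270,110,110,100,5,"pics/s14.png")
E
```

```text
33.68 [ 0.5075 -0.0849  0.1096] yaw -10.6 z [ 0.0099  0.0085 -0.9999] F [ 0.4 -0.5 -2.1] w 0.0504
```

View pics/s14.png

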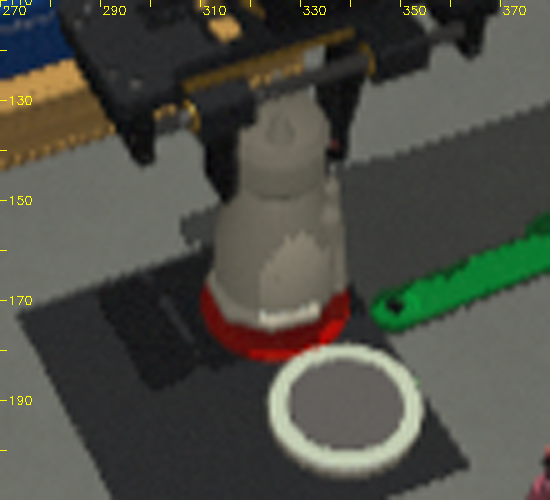

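Now x −3 mm, then down to about 0.094.

Request:
send_rows(commands=[[-0.1,-0.02,-0.25,-0.01,0.03,0,1],[-0.02,0,-0.2,0,0,0,1],[0,0,-0.08,0,0,0,1]])

```text
time: 34.03
ee_pos: [0.504, -0.0856, 0.0933]
eef_rot: [0.769, 0.639, 0.006, -0.0]
ft_force: [-0.6, -1.0, -2.7]
width: 0.0499
```

```bash
python3 st.py
```

```text
34.03 [ 0.504  -0.0856  0.0933] yaw -10.61 z [ 0.0091  0.0081 -0.9999] F [-0.6 -1.  -2.7] w 0.0499
```

Run:
```python
from h import *
im=r.camera("wrist");crop(im,200,110,200,160,4,"pics/w18.png")
im=r.camera("scene");crop(im,290,120,70,90,7,"pics/s15.png")
```

```text
(no output)
```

View pics/w18.png

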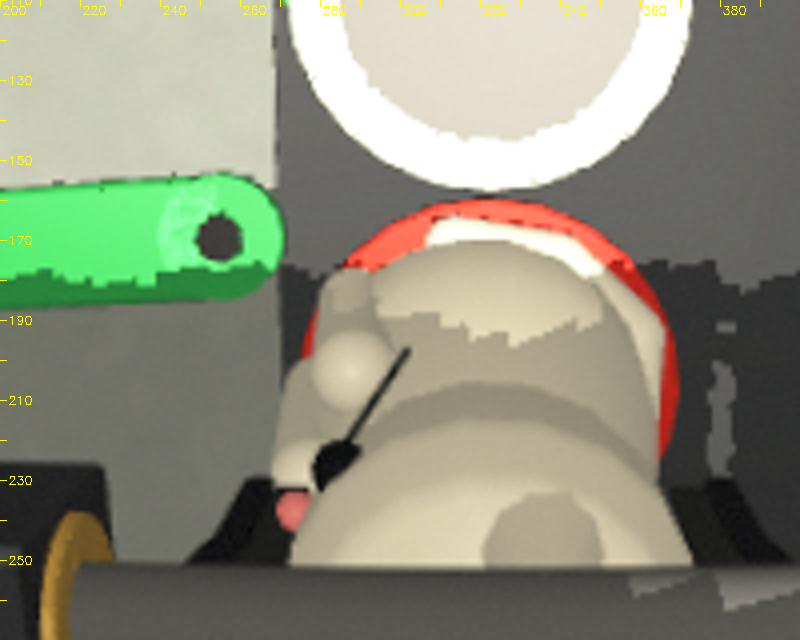

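View pics/s15.png

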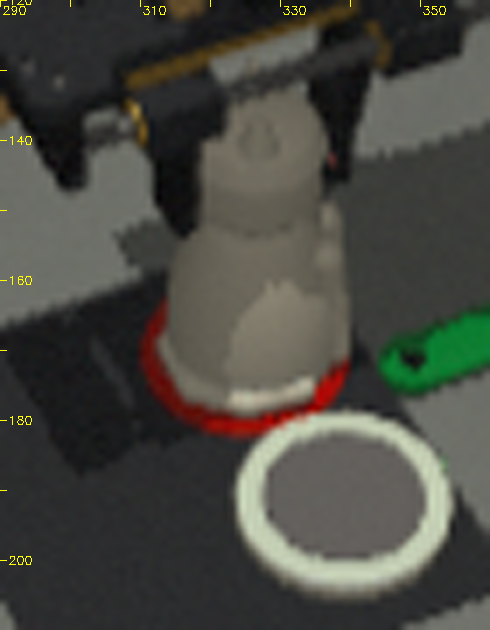

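Cat is hovering 1 mm over the coaster and looks centred within a few mm. I'll shift +1 mm in x and touch down.

Request:
send_rows(commands=[[0.04,0,-0.05,-0.01,0.02,0,1]])

```text
time: 34.22
ee_pos: [0.505, -0.0858, 0.092]
eef_rot: [0.77, 0.639, 0.005, -0.001]
ft_force: [-7.1, 0.4, 17.2]
width: 0.05
```

```bash
python3 st.py
```

```text
34.22 [ 0.505  -0.0858  0.092 ] yaw -10.63 z [ 0.0067  0.0071 -1.    ] F [-7.1  0.4 17.2] w 0.05
```

Contact at the expected height (0.0922). Release.

Request:
send_rows(commands=[[0,0,0,0,0,0,-0.3],[0,0,0,0,0,0,-0.6],[0,0,0,0,0,0,-1],[0,0,0,0,0,0,-1],[0,0,0,0,0,0,-1]])

```text
time: 34.63
ee_pos: [0.507, -0.0859, 0.0934]
eef_rot: [0.769, 0.639, 0.006, 0.0]
ft_force: [-0.1, 0.7, 0.1]
width: 0.0757
```

Request:
send_rows(commands=[[0,0,0.3,0,0,0,-1],[0,0,0.8,0,0,0,-1],[0,0,1,0,0,0,-1],[0,0,1,0,0,0,-1],[0,0,1,0,0,0,-1],[0,0.3,0.6,0,0,0,-1],[0.1,0.8,0,0,0,0,-1],[0.1,1,0,0,0,0,-1],[0.2,1,0,0,0,0,-1],[0.2,1,0,0,0,0,-1]])

```text
time: 35.47
ee_pos: [0.5233, 0.0311, 0.25]
eef_rot: [0.775, 0.632, 0.009, 0.002]
ft_force: [0.7, 0.0, 0.6]
width: 0.087
```

Request:
send_rows(commands=[[0.2,1,0,0,0,0,-1],[0.2,1,0,0,0,0,-1],[0.2,1,0,0,0,0,-1],[0.2,1,0,0,0,0,-1],[0.2,1,0,0,0,0,-1],[0.2,0.8,0,0,0,0,-1],[0,0.4,0,0,0,0,-1],[0,0,0,0,0,0,-1]])

```text
time: 36.13
ee_pos: [0.5595, 0.233, 0.2565]
eef_rot: [0.773, 0.634, 0.012, 0.003]
ft_force: [-0.4, 0.0, -0.8]
width: 0.0871
```

```bash
python3 st.py
python3 - <<'E'
from h import *
im=r.camera("top");cv2.imwrite("pics/top5.png",im);crop(im,290,165,120,105,6,"pics/t5.png")
im=r.camera("scene");crop(im,270,80,160,150,4,"pics/s16.png")
im=r.camera("wrist");cv2.imwrite("pics/w19.png",im)
E
```

```text
36.13 [0.5595 0.233  0.2565] yaw -11.35 z [ 0.0226  0.0113 -0.9997] F [-0.4  0.  -0.8] w 0.0871
```

View pics/t5.png

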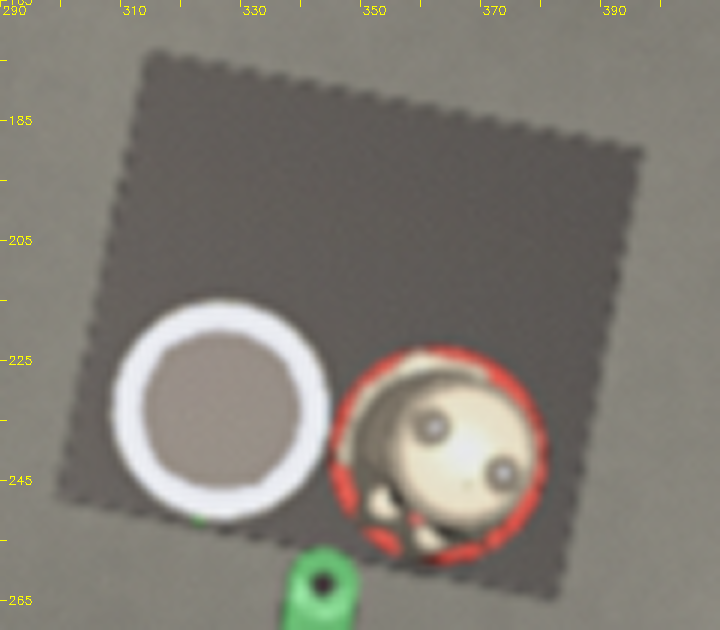

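View pics/s16.png

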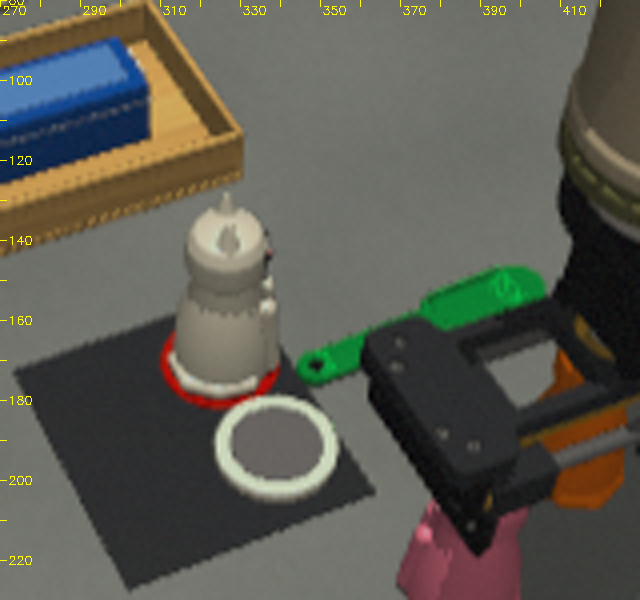

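View pics/w19.png

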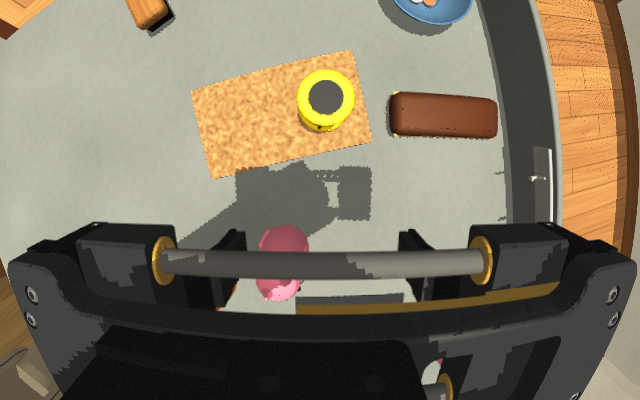

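Cat is upright on the coaster and the shoehorn is undisturbed. I'll check the centring with a model overlay in the top view.

Run:
```python
from h import *
im=cv2.imread("pics/top5.png")
c=(.504,-.0886)
C=[circ(c,.04,.007),circ(c,.032,.012),circ(c,.0335,.05),circ(c,.0255,.103),circ(c,.0255,.119)]
overlay(im,[w2pix("top",k) for k in C],335,210,65,65,9,"pics/t5o.png")
im=cv2.imread("pics/top0.png")
overlay(im,[w2pix("top",k) for k in C],335,210,65,65,9,"pics/t0o.png")
```

```text
(no output)
```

View pics/t5o.png

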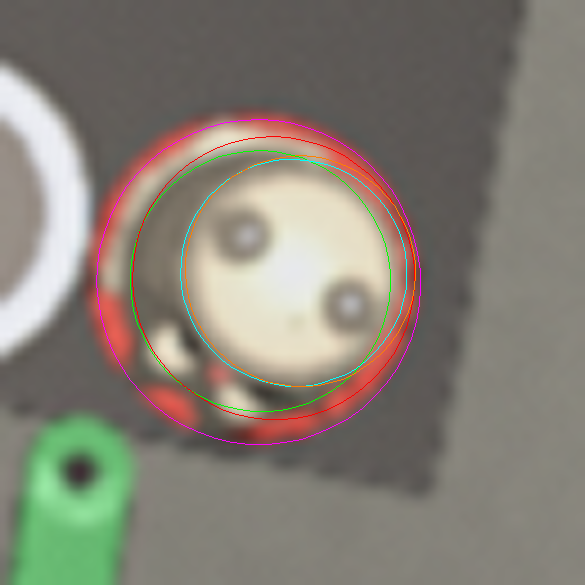

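View pics/t0o.png

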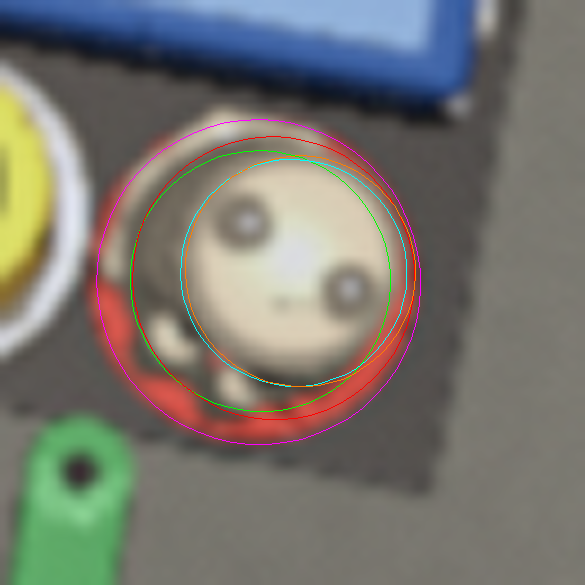

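The overlay matches: the cat is centred on the coaster to about 1 mm. Next is the lantern.

Run:
```python
from h import *
s=r.read_state();im=cv2.imread("pics/w19.png");print(wrist2w(s,(325.7,98),.136))
```

```text
[[0.58421863 0.31991597 0.136     ]]
```

Request:
send_rows(commands=[[0.3,0.9,0,-0.12,0.25,0.15,-1],[0.3,0.9,0,0,0,0,-1],[0.2,0.8,-0.4,0,0,0,-1],[0,0.3,-0.8,0,0,0,-1],[0,0,-0.9,0,0,0,-1],[0,0,-0.3,0,0,0,-1],[0,0,0,0,0,0,-1]])

```text
time: 36.87
ee_pos: [0.5888, 0.3008, 0.1882]
eef_rot: [0.778, 0.629, 0.002, 0.002]
ft_force: [0.7, -0.6, 0.2]
width: 0.0868
```

```bash
python3 st.py
python3 - <<'E'
from h import *
im=r.camera("wrist");
crop(im,200,140,240,130,3,"pics/w20c.png")
E
```

```text
36.87 [0.5888 0.3008 0.1882] yaw -12.11 z [ 6.4e-03  1.0e-04 -1.0e+00] F [ 0.7 -0.6  0.2] w 0.0868
```

View pics/w20c.png

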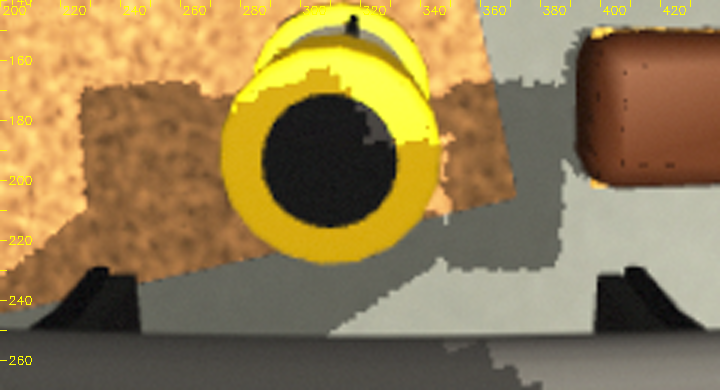

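Run:
```python
from h import *
s=r.read_state();print(wrist2w(s,(310,191.5),.136))
```

```text
[[0.58486383 0.3227509  0.136     ]]
```

Request:
send_rows(commands=[[-0.12,0.65,0,0,0.07,0.25,-1],[0,0.05,-0.3,0,0,0,-1],[0,0,-0.7,0,0,0,-1],[0,0,-0.7,0,0,0,-1],[0,0,-0.2,0,0,0,-1],[0,0,0,0,0,0,-1]])

```text
time: 37.42
ee_pos: [0.5899, 0.3209, 0.1419]
eef_rot: [0.772, 0.636, 0.007, 0.0]
ft_force: [-0.8, -0.6, 0.4]
width: 0.0872
```

```bash
python3 st.py
python3 - <<'E'
from h import *
im=r.camera("wrist");
crop(im,200,140,240,130,3,"pics/w21c.png")
E
```

```text
37.42 [0.5899 0.3209 0.1419] yaw -11.07 z [ 0.0117  0.0084 -0.9999] F [-0.8 -0.6  0.4] w 0.0872
```

View pics/w21c.png

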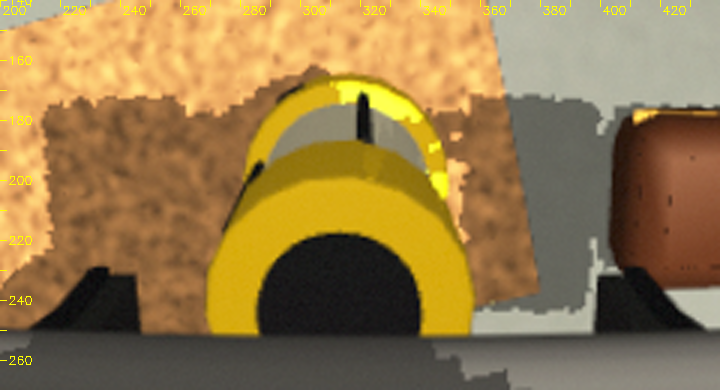

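Request:
send_rows(commands=[[-0.17,0,-0.2,-0.07,0.1,0.05,-1],[0,0,-0.5,0,0,0,-1],[0,0,-0.5,0,0,0,-1],[0,0,-0.15,0,0,0,-1]])

```text
time: 37.8
ee_pos: [0.5871, 0.3221, 0.1068]
eef_rot: [0.77, 0.637, 0.006, 0.0]
ft_force: [-0.2, -0.1, 0.3]
width: 0.0869
```

```bash
python3 st.py
python3 - <<'E'
from h import *
im=r.camera("wrist");
crop(im,200,140,240,130,3,"pics/w22c.png")
E
```

```text
37.8 [0.5871 0.3221 0.1068] yaw -10.79 z [ 0.0092  0.007  -0.9999] F [-0.2 -0.1  0.3] w 0.0869
```

View pics/w22c.png

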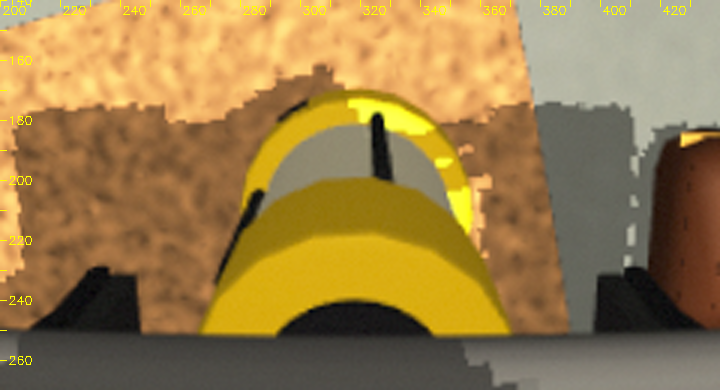

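Request:
send_rows(commands=[[-0.08,0,-0.2,-0.04,0.05,0,-0.6],[0,0,-0.05,0,0,0,-0.4]])

```text
time: 38.02
ee_pos: [0.5846, 0.3221, 0.0995]
eef_rot: [0.77, 0.637, 0.003, 0.0]
ft_force: [-0.2, 0.9, -0.7]
width: 0.0802
```

```bash
python3 st.py
```

```text
38.02 [0.5846 0.3221 0.0995] yaw -10.8 z [ 0.0046  0.0032 -1.    ] F [-0.2  0.9 -0.7] w 0.0802
```

Request:
send_rows(commands=[[0,0,-0.02,0,0,0,0],[0,0,-0.02,0,0,0,0.1],[0,0,-0.02,0,0,0,0.1],[0,0,-0.02,0,0,0,0.1],[0,0,0,0,0,0,0.6],[0,0,0,0,0,0,1],[0,0,0,0,0,0,1],[0,0,0,0,0,0,1]], grip_force=20)

```text
time: 38.68
ee_pos: [0.585, 0.3225, 0.0979]
eef_rot: [0.77, 0.637, 0.003, 0.0]
ft_force: [-0.3, 0.8, -1.0]
width: 0.0535
```

```bash
python3 st.py
```

```text
38.68 [0.585  0.3225 0.0979] yaw -10.79 z [ 0.0055  0.0038 -1.    ] F [-0.3  0.8 -1. ] w 0.0535
```

Request:
send_rows(commands=[[0,0,0.3,0,0,0,1],[0,0,0.6,0,0,0,1],[0,0,0.9,0,0,0,1],[0,0,1,0,0,0,1],[0,0,1,0,0,0,1],[0,0,1,0,0,0,1],[0,0,0.7,0,0,0,1],[0,-0.2,0.3,0,0,0,1],[-0.1,-0.5,0,0,0,0,1],[-0.2,-0.8,0,0,0,0,1]])

```text
time: 39.52
ee_pos: [0.5715, 0.2779, 0.2806]
eef_rot: [0.769, 0.64, 0.0, 0.0]
ft_force: [1.1, -0.5, -3.1]
width: 0.0532
```

```bash
python3 st.py
```

```text
39.52 [0.5715 0.2779 0.2806] yaw -10.48 z [ 8.e-04  6.e-04 -1.e+00] F [ 1.1 -0.5 -3.1] w 0.0532
```

Request:
send_rows(commands=[[-0.2,-0.9,0,0,0,0,1],[-0.2,-0.9,0,0,0,0,1],[-0.2,-0.9,0,0,0,0,1],[-0.2,-0.9,0,0,0,0,1],[-0.2,-0.9,0,0,0,0,1],[-0.1,-0.9,0,0,0,0,1],[-0.1,-0.9,0,0,0,0,1],[-0.1,-0.8,0,0,0,0,1],[-0.1,-0.6,0,0,0,0,1],[0,-0.2,0,0,0,0,1]])

```text
time: 40.35
ee_pos: [0.5209, 0.0198, 0.2763]
eef_rot: [0.771, 0.637, -0.003, -0.002]
ft_force: [-0.3, -0.9, -1.6]
width: 0.0534
```

```bash
python3 st.py
```

```text
40.35 [0.5209 0.0198 0.2763] yaw -10.85 z [-6.e-03 -7.e-04 -1.e+00] F [-0.3 -0.9 -1.6] w 0.0534
```

Request:
send_rows(commands=[[0.05,-0.6,0,0.05,-0.13,0,1],[0,-0.1,-0.3,0,0,0,1],[0,0,-0.8,0,0,0,1],[0,0,-1,0,0,0,1],[0,0,-1,0,0,0,1],[0,0,-0.8,0,0,0,1],[0,0,-0.3,0,0,0,1],[0,0,0,0,0,0,1]])

```text
time: 41.02
ee_pos: [0.5202, -0.0042, 0.144]
eef_rot: [0.772, 0.635, 0.004, -0.0]
ft_force: [-0.2, -0.2, -1.6]
width: 0.0536
```

```bash
python3 st.py
```

```text
41.02 [ 0.5202 -0.0042  0.144 ] yaw -11.12 z [ 0.0064  0.0062 -1.    ] F [-0.2 -0.2 -1.6] w 0.0536
```

Request:
send_rows(commands=[[0,-0.02,-0.3,-0.03,0.01,0.05,1],[0,0,-0.5,0,0,0,1],[0,0,-0.3,0,0,0,1],[0,0,0,0,0,0,1]])

```text
time: 41.35
ee_pos: [0.5222, -0.0036, 0.1121]
eef_rot: [0.77, 0.638, 0.005, 0.001]
ft_force: [-0.2, 0.5, -2.2]
width: 0.0533
```

```bash
python3 st.py
python3 - <<'E'
from h import *
im=r.camera("wrist");crop(im,240,130,160,130,5,"pics/w23.png")
im=r.camera("scene");crop(im,300,120,80,100,6,"pics/s17.png")
E
```

```text
41.35 [ 0.5222 -0.0036  0.1121] yaw -10.72 z [ 0.0091  0.0041 -1.    ] F [-0.2  0.5 -2.2] w 0.0533
```

View pics/w23.png

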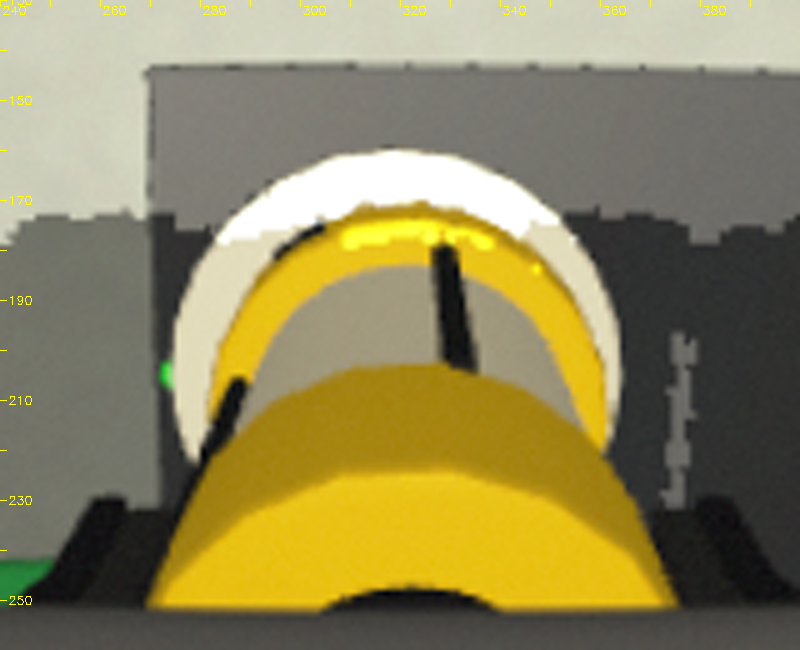

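View pics/s17.png

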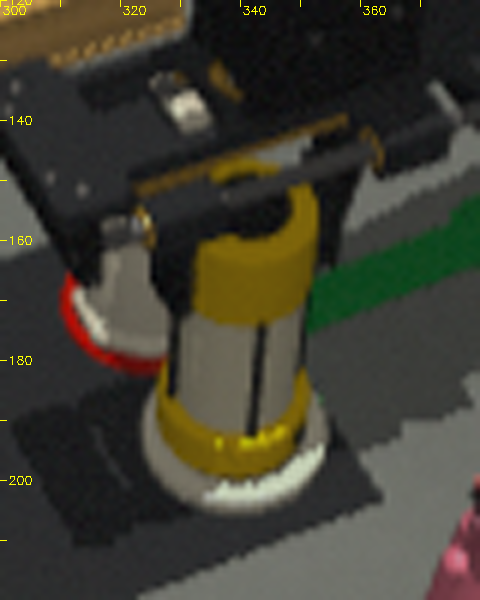

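The wrist view shows the foot about 1.8 mm toward +x of the pad centre; I'll correct that while lowering.

Request:
send_rows(commands=[[-0.06,-0.04,-0.12,0,0.04,0,1],[0,0,-0.04,0,0,0,1]])

```text
time: 41.62
ee_pos: [0.5222, -0.0049, 0.1102]
eef_rot: [0.77, 0.638, 0.005, 0.001]
ft_force: [0.2, -0.0, -3.4]
width: 0.0536
```

```bash
python3 st.py
```

```text
41.62 [ 0.5222 -0.0049  0.1102] yaw -10.74 z [ 0.0095  0.0051 -0.9999] F [ 0.2 -0.  -3.4] w 0.0536
```

Request:
send_rows(commands=[[-0.1,0.01,-0.12,-0.01,0.06,0,1]])

```text
time: 41.7
ee_pos: [0.5201, -0.0047, 0.1075]
eef_rot: [0.77, 0.638, 0.004, 0.0]
ft_force: [-0.1, -0.3, -2.7]
width: 0.0538
```

```bash
python3 st.py
```

```text
41.7 [ 0.5201 -0.0047  0.1075] yaw -10.75 z [ 0.0062  0.0046 -1.    ] F [-0.1 -0.3 -2.7] w 0.0538
```

Request:
send_rows(commands=[[0,0,-0.05,0,0,0,1]])

```text
time: 41.78
ee_pos: [0.5197, -0.0045, 0.1067]
eef_rot: [0.77, 0.638, 0.004, -0.0]
ft_force: [-10.8, -0.0, 19.7]
width: 0.053
```

```bash
python3 st.py
```

```text
41.78 [ 0.5197 -0.0045  0.1067] yaw -10.75 z [ 0.0053  0.0054 -1.    ] F [-10.8  -0.   19.7] w 0.053
```

Seated at the expected height (0.1069). Release, rise and look.

Request:
send_rows(commands=[[0,0,0,0,0,0,-0.3],[0,0,0,0,0,0,-0.6],[0,0,0,0,0,0,-1],[0,0,0,0,0,0,-1],[0,0,0,0,0,0,-1]])

```text
time: 42.2
ee_pos: [0.5206, -0.0043, 0.1081]
eef_rot: [0.77, 0.638, 0.005, -0.0]
ft_force: [-0.3, 0.9, 0.5]
width: 0.0758
```

Request:
send_rows(commands=[[0,0,0.3,0,0,0,-1],[0,0,0.8,0,0,0,-1],[0,0,1,0,0,0,-1],[0,0,1,0,0,0,-1],[0,0,1,0,0,0,-1],[0,0.3,0.6,0,0,0,-1],[0,0.8,0,0,0,0,-1],[0,1,0,0,0,0,-1],[0,1,0,0,0,0,-1],[0,1,0,0,0,0,-1]])

```text
time: 43.03
ee_pos: [0.5194, 0.1126, 0.2638]
eef_rot: [0.776, 0.631, 0.007, 0.002]
ft_force: [0.4, 0.1, 0.2]
width: 0.0871
```

Request:
send_rows(commands=[[0,1,0,0,0,0,-1],[0,1,0,0,0,0,-1],[0,1,0,0,0,0,-1],[0,1,0,0,0,0,-1],[0,0.7,0,0,0,0,-1],[0,0.3,0,0,0,0,-1],[0,0,0,0,0,0,-1]])

```text
time: 43.62
ee_pos: [0.5169, 0.2762, 0.2688]
eef_rot: [0.774, 0.633, 0.009, 0.002]
ft_force: [0.5, 0.3, 0.1]
width: 0.087
```

```bash
python3 st.py
python3 - <<'E'
from h import *
im=r.camera("top");cv2.imwrite("pics/top6.png",im)
c=(.504,-.0886);p=(.5193,-.0079)
C=[circ(p,.04,.013),circ(p,.027,.145),circ(c,.04,.007),circ(c,.0255,.119),circ(p,.032,.037)]
overlay(im,[w2pix("top",k) for k in C],300,200,90,70,8,"pics/t6o.png")
sc=r.camera("scene");cv2.imwrite("pics/scene6.png",sc)
E
```

```text
43.62 [0.5169 0.2762 0.2688] yaw -11.39 z [ 0.0165  0.0096 -0.9998] F [0.5 0.3 0.1] w 0.087
```

View pics/t6o.png

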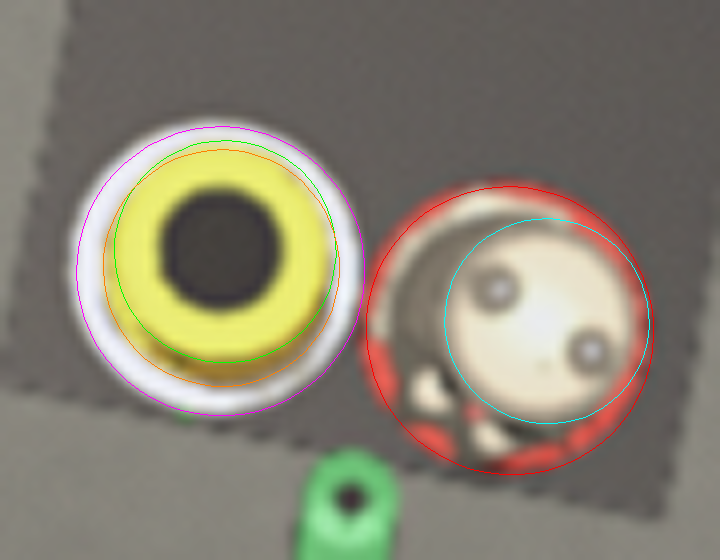

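View pics/top6.png

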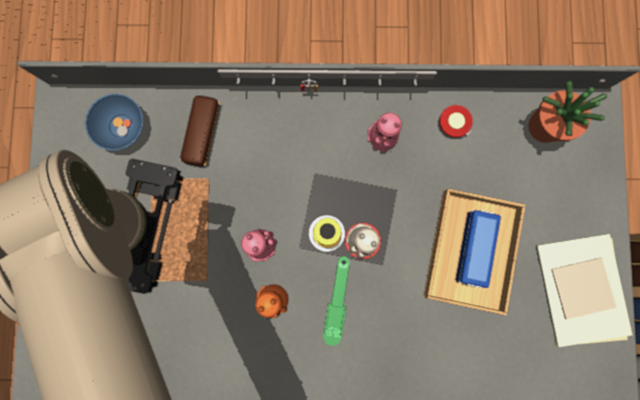

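View pics/scene6.png

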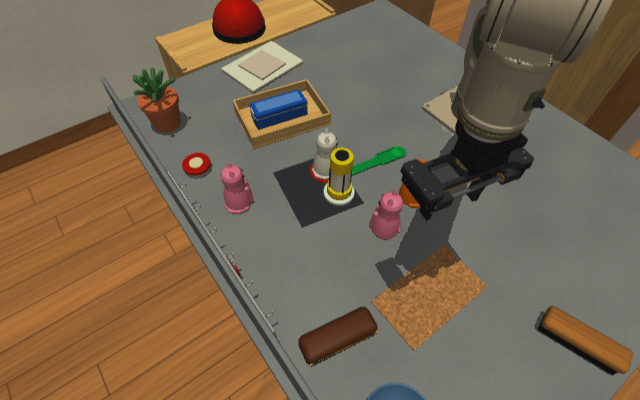

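All is in place: lantern and cat are centred within about 1 mm in the overlay, the box is flat in the tray, and the shoehorn, tin and case sit at the same pixels as at the start. Handing in.

Run:
```python
from h import *
a=cv2.imread("pics/top0.png");b=cv2.imread("pics/top6.png")
for n,(x0,y0,x1,y1) in dict(shoehorn=(320,250,355,350),tin=(435,100,478,142),case=(178,92,220,170)).items():
    print(n,cv2.phaseCorrelate(a[y0:y1,x0:x1].mean(2).astype(np.float32),b[y0:y1,x0:x1].mean(2).astype(np.float32)))
print(r.close_job())
```

```text
shoehorn ((-0.008092237670151547, 0.04193730877759805), 1.0191196621788872)
tin ((0.5061397671047096, 0.4065055722874007), 0.9591125113875778)
case ((0.5434260545074601, 0.026887524404941132), 0.9472984253035651)
the job is handed in; nothing more can be done
None
```

The job is done and handed in at about 43.7 s, well under the 128 s limit. I stood the cat and then the lantern on the cork mat. The lunch box then went flat into the tray, its long side along the tray. After that I put the cat back on the red coaster and the lantern back on the charging pad.

**Last checks:**
- **Cat and lantern:** In the last top and scene pictures both stand upright and let go. In the top view each sits within about 1 mm of the middle of its place.
- **Lunch box:** It lies flat on the tray floor. The height at which it touched down matched the floor to 0.1 mm.
- **Gripper:** Open and touching nothing.

**What disagreed:**
- **Cameras:** The top and wrist cameras differed by 3 to 5 mm in y, so I centred the cat and lantern by their offset from coaster and pad within the same picture. Before touchdown the scene camera put the cat about 3 mm off centre. I moved it 1 mm, and the top view afterwards showed it centred.
- **Touchdown force:** The first time I set the cat on the mat, the wrist briefly read 27 N. I eased off, lowered it again and let go; it stayed upright.
- **Things not to move:** An automatic comparison of first and last pictures gave no shift for the shoehorn but about 0.5 pixel (1 mm) for the tin and the glasses case. The arm never went near the tin. It set down and later picked up the lantern beside the case without any contact showing in the pictures or forces. By eye both are where they were, so I take this as a picture effect, but I did not prove it.

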